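# Close the battery bay of an upturned kitchen scale

## Task

The kitchen scale lies upside down with four fresh cells in its bay: put its battery door back on. Hold the door by its rib with the tail end raised, hook the lip into the slot under the edge of the shell nearest the robot, then pivot the tail down, press on the tail end until the catch snaps over it, and let go. The plastic is thin, so feel your way and never lean on it harder than a firm thumb (under 30 N), and leave everything else where it is.

Things in the scene. Friction and masses are not known exactly. Their poses are not given: they have to be found in the camera images.
- scale: Light-grey kitchen scale, 230 (x) x 180 (y) mm, upside down on its platter on a 3 to 9 mm cork mat; it cannot slide, but the sprung platter gives up to 6 mm. Origin: on the mat under the bay's centre; x from the bay's slot end (near the robot, yaw within 0.4) to its catch end, z up. Upper surface at z 46 mm; feet 22 mm wide, 18 high at x +-98, y +-72. Bay 80 (x) x 68 (y); side rails at z 40.5.
- slot_edge (a point): Lower edge of the slot's roof, mid-width; axes as the scale's; (-40, 0, 42) mm in its frame. The roof is the shell's edge, 4 mm thick; under it a slot reaches 8 mm in -x, 68 mm wide (y), from 4 to 12 mm below the surface.
- catch_seat (a point): Home of point cover_tail; axes as the scale's; (38, 0, 35.5) mm in its frame. A black sprung catch here, 22 mm wide (y), stands 5 mm out of the end wall; its face slopes from the surface to its tip 9 mm down. Rubber seal strips on the rails push the door up. Only 14 to 16 N near the tail, more than it takes to lie flush, brings the ledge under the catch; else the door springs up again.
- cover_grip (a point): Centre of the grip rib (10 mm in x, 44 mm in y, 14 mm high) of the loose light-grey battery door, 50 g, lying rib up on the table left or right of the scale, yaw within 0.7 rad. Door axes: x from lip to tail, z out of its outer face. The plate, 73 (x) x 64 (y) x 4 mm, runs from x -40 to +33; its outer face is 7 mm below this point, its lowest parts 18 mm. Home: (1, 0, 53) mm in scale.
- cover_lip (a point): Tip of the door's lip, mid-width: (-47, 0, -13) mm from cover_grip in the door's axes. The lip, 44 mm wide and 3 mm thick, stands 7 mm out of the plate's front face, its upper side 4.5 mm below the outer face. Home: (-46, 0, 40) mm in the scale's frame, reaching 6 mm under the roof. Play of the door when home: 1 mm towards the slot, 2 mm towards the catch and to each side.
- cover_tail (a point): End of the door's tail ledge, which goes under the catch, mid-width: (37, 0, -16.5) mm from cover_grip in the door's axes.
- mate: Bystander: black ceramic mate cup, 82 mm across, 86 mm high, standing on the cork coaster. Origin under its centre.
- coaster: Bystander: round cork coaster, 100 mm across, 6 mm thick. Origin under its centre.
- canister: Bystander: white plastic canister with a screw cap, 92 mm across, 138 mm high. Origin under its centre.
- bombilla: Bystander: silver bombilla (metal straw), 200 mm long along x, lying flat. Origin near its middle.
- saucer: Bystander: white saucer with three spent cells, 110 mm across, 29 mm high, on the other side of the scale from the door. Origin under its centre.
- spoon: Bystander: wooden spoon, 170 mm, lying along x. Origin under its middle.
Mind the look-alikes: they are no part of the job. What is shaped like the part that bears cover_grip but purple or yellow is not meant.

How it is judged:
On the way:
1. the door's lip is hooked under the slot's roof while its tail is still raised by more than 0.1 rad (x of cover_lip in the frame of slot_edge between -0.011 and -0.003 m and z of cover_lip in the frame of slot_edge between -0.013 and 0 m and angle between the z axis of cover_grip and the z axis of scale, either way round above 0.1 rad and z of cover_tail in the frame of catch_seat above 0.005 m), for 0.1 s.
At the end, for the whole second after the job is handed in: The door lies snapped home in the bay: the tail's end within 2.7 mm of its home height and 4.5 mm along and 4 mm across, the lip under the slot's roof, the door flat to the shell within 0.05 rad, and the gripper has let go of it (z of cover_tail in the frame of catch_seat between -0.003 and 0.0027 m and x of cover_tail in the frame of catch_seat between -0.0045 and 0.0045 m and y of cover_tail in the frame of catch_seat between -0.004 and 0.004 m and x of cover_lip in the frame of slot_edge below -0.002 m and z of cover_lip in the frame of slot_edge between -0.007 and 0 m and angle between the z axis of cover_grip and the z axis of scale, either way round below 0.05 rad and contact force between the fingers and cover below 0.1 N); the robot touches nothing.
It fails at once if the scale is pushed with more than 30 N, by the door or by the robot (contact force between anything else and scale above 30 N).
It fails at once if a bystander is shifted by more than 20 mm (distance of any of mate, coaster, canister, bombilla, saucer, spoon from where it was at the start of the episode above 0.02 m).
It fails at once if the mate cup or the canister is tipped (angle between any of mate, canister's own z axis and vertical above 0.3 rad).
It also fails if it takes over 67 s, if anything falls off the work surface, if the arm or the gripper's body presses on something with over 40 N, if the wrist force passes 120 N, or if a joint passes its speed limit or range.

## Robot

A 6-joint arm with a two-finger parallel gripper is mounted at the origin on the work surface. World frame = base frame: x ahead of the robot, y to its left, z up, the work surface at z = 0. Lengths are in m, angles in rad, forces in N, time in s.
With the tool pointing down it reaches from about 0.4 to 0.825 m from the base axis. Payload 7 kg.
Tool frame: the origin (TCP) lies at the very end of the fingers, on their centre line; the grasp point (between the pads) lies 19 mm behind it (robot.grasp_offset is the distance from the TCP to the grasp point, in m); z points along the fingers, x is the direction in which the jaws open and shut, and the axes are right-handed (so a half turn about z gives the same grasp; the last joint's range is limited). The gripper opens to 85 mm and grips with 20 to 120 N. Pads are 22 mm wide; open, the fingers measure 114 mm over their backs; the gripper's body (76 mm by 85 mm) begins 54 mm behind the grasp point. The pads swing forward as they close: fully open they stand 13 mm farther back than shut.
Start: joints at [1.618, 0.359, 0.012, 0, -1.224, -0.288], TCP at [0.161, 0.655, 0.231] pointing down, gripper open.
Joint ranges: [-3.07, 3.07], [-1.43, 2.12], [-1.02, 1.25], [-3.03, 1.67], [-3.05, -0], [-3.03, 3.03]. Speed limits (rad/s): [2.39, 2.39, 3.01, 3.14, 3.14, 3.14].

## Interface

Orientations are given as a unit quaternion [w, x, y, z].
In Python, from workcell import robot gives the robot as it stands.
- The arm moves only by the tool send_rows, never from a script. Its argument "moves" is a list of rows, each a list of 3 entries, a list of its own where there are three numbers: the shift along the tool's x, y, z in mm, then the turn, a rotation vector about the tool's x, y, z in rad, then the closure, from 0 (fully open) to 1 (shut). A call has exactly 10 rows; each row is the pose to reach, as a shift and turn from the pose commanded when the call began, along the tool's axes at that moment; what a row does not reach only later rows make up. A row lasts 1/12 s, in which the tool goes at most 41.7 mm and 7.16 degrees, less where a joint would pass 70% of its speed; a pose out of reach is approached as far as the arm can. A call with a gripper value outside its range is refused whole. The fingers move at their own pace and stop on an object; "force" is the grip in N (left out, the last holds). Time passes only in rows, so rows that repeat a pose let the fingers close, or fill a call up. It gives the time, the measured TCP pose, the force and the opening at its end, in the units of the state.
- robot.get_state(): the state, without advancing time (a new reading comes with each control period).
- robot.capture(name): name is "scene" or "side" or "wrist"; returns a dict with "image" (480x640x3 uint8, red, green, blue), "z_map" (480x640 float32, m along the optical axis (not along the pixel's ray), 0 where there is no reading), "intrinsics" (3x3 intrinsics, pixels), "T" (4x4, takes a point from camera to world coordinates); the wrist camera has in their place "tool_from_camera" (4x4, takes a point from camera to tool coordinates, whose origin is the TCP and whose axes are the tool frame's). Camera axes: x right, y up, looking along -z (the intrinsics and any distortion apply to the point x, -y, -z); pixel columns grow to the right and rows downward; lengths in m; the calibration is good to about 2 mm. The wrist camera is an equidistant fisheye: a pixel r from the principal point sees the ray r / f radians off the axis. A picture is of the moment at which its call begins: read the wrist's pose just before it.
- robot.job_done(): hands the job in, once; it reports no verdict.
Trained networks look in the newest picture that a camera, given by its name, has taken for a name from the list of things; names that differ only in an ending like _2 or _b are one class to them, and where a whole thing is asked for, a point or a joint stands for the part that bears it (a point fixed in the world has none). Each returns a list of dicts, best first, with "confidence" (0 to 1); they miss things now and then, are a little off and sometimes report something else, mostly with a low value. They report only what shows in the picture. A call takes as long as a camera call. They do not tell look-alikes from the thing itself.
- robot.find_in(name, camera): "xy" ([column, row] in pixels, amid what is visible of it).
- robot.cut_out(name, camera): "pixels" (480x640 bool, what is visible of it) and "xy" ([column, row] in pixels, amid what is visible of it).
- robot.landmark_of(name, camera): "xy" ([column, row] in pixels: a listed point, or the origin of a listed thing).
The state is a dict: "time_s": time; "qpos": joint angles; "dq": joint speeds; "joint_torque": joint torques, N m; "tcp_pos": TCP position; "tcp_rot": TCP orientation; "wrist_force": force on the tool from outside, world axes, zero at the start; "wrist_torque": the same for the moment, N m; "opening": opening from 0.0 (shut) to 1.0 (fully open).
Only numpy, scipy, OpenCV 4.12 (cv2) and the standard library are available. Lean on these libraries where they do the work, as an engineer would, in place of code of your own. Each camera call takes 0.05 s, during which the arm holds its last target.

## Working session

There is one attempt and no reset: what is moved stays moved. The work goes in short steps, Python scripts to look and compute and a tool call to move; the robot and the scene stay as the last step left them, time stands still between calls to the robot, and variables do not carry over. Pictures are saved under pics/ and viewed, and the job is handed in when it is done.

Besides the shell and the picture viewer there is one more tool, called after "Emit:" by a JSON object that holds its "name" and its "arguments", one argument or row to a line. send_rows: Moves the arm, as the interface text tells. Its arguments: {"type":"object","properties":{"moves":{"type":"array","items":{"type":"array"}},"force":{"type":"number"}},"required":["moves"]}

```bash
ls; mkdir -p pics; python3 - <<'E'
from workcell import robot
import cv2
for c in ["scene","side","wrist"]:
    d=robot.capture(c); cv2.imwrite(f"pics/a_{c}.png",d["image"][:,:,::-1])
    print(c,d["intrinsics"].tolist())
    if "T" in d: print(d["T"].round(3).tolist())
    else: print(d["tool_from_camera"].round(4).tolist())
    for n in ["scale","slot_edge","catch_seat","cover_grip","cover_lip","cover_tail"]:
        print(n,[(x["confidence"],[round(float(v)) for v in x["xy"]]) for x in robot.landmark_of(n,c)])
s=robot.get_state();print(s)
E
```

```text
pics
scene [[438.246742561025, 0.0, 319.77922984307924], [0.0, 438.246742561025, 243.85170091889083], [0.0, 0.0, 1.0]]
[[-0.152, -0.754, 0.639, 1.077], [0.988, -0.117, 0.097, 0.076], [0.002, 0.647, 0.763, 0.737], [0.0, 0.0, 0.0, 1.0]]
scale [(0.58, [298, 306])]
slot_edge [(0.56, [297, 279])]
catch_seat [(0.95, [302, 316])]
cover_grip [(0.96, [195, 219]), (0.93, [181, 181]), (0.77, [257, 210]), (0.17, [470, 264])]
cover_lip [(0.76, [165, 180]), (0.73, [199, 209]), (0.66, [237, 211])]
cover_tail [(0.72, [271, 218]), (0.64, [188, 233]), (0.57, [192, 192])]
side [[531.5458942107798, 0.0, 331.7958532131528], [0.0, 531.5458942107798, 239.40226133672746], [0.0, 0.0, 1.0]]
[[0.944, 0.181, -0.276, 0.189], [-0.33, 0.534, -0.778, -0.919], [0.006, 0.826, 0.564, 0.73], [0.0, 0.0, 0.0, 1.0]]
scale [(0.89, [385, 257])]
slot_edge [(0.89, [375, 249])]
catch_seat [(0.87, [398, 236])]
cover_grip [(0.93, [305, 319]), (0.89, [352, 360]), (0.61, [303, 413])]
cover_lip [(0.97, [306, 343]), (0.69, [328, 373])]
cover_tail [(0.93, [302, 308]), (0.88, [310, 398]), (0.72, [370, 359])]
wrist [[371.64829954431775
[... 296 characters left out ...]

{'time_s': 1.05, 'qpos': array([ 1.61811863e+00,  3.58578702e-01,  1.19002376e-02,  3.54659215e-06,
       -1.22408044e+00, -2.88092104e-01]), 'dq': array([ 7.37418274e-05,  1.28966821e-03,  1.40186518e-03,  4.05055367e-04,
       -5.39032217e-05,  3.53183858e-04]), 'joint_torque': array([ 3.70704265e-04, -5.82990324e+01,  2.93665552e+01,  6.94205582e+00,
       -6.33777690e-04,  6.70653186e-07]), 'tcp_pos': array([0.16097282, 0.65550933, 0.23131677]), 'tcp_rot': array([ 1.21970881e-05, -6.17070045e-01,  7.86908228e-01,  1.42889367e-05]), 'wrist_force': array([1.02794609, 0.53027089, 0.3807416 ]), 'wrist_torque': array([ 0.00139029, -0.05574266, -0.02774349]), 'opening': 0.9989433497046218}
```

View pics/a_scene.png

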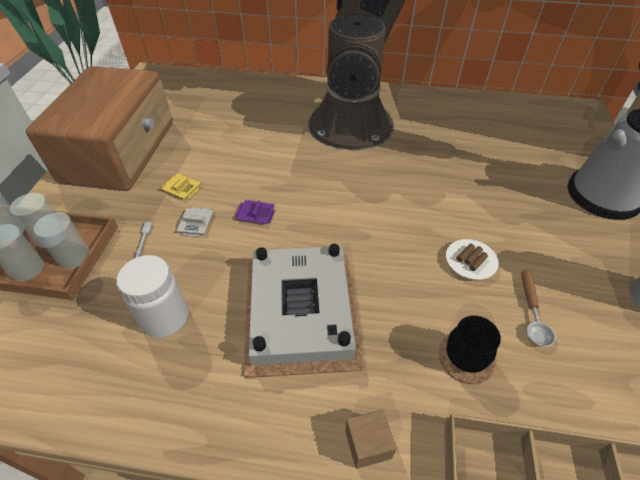

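View pics/a_side.png

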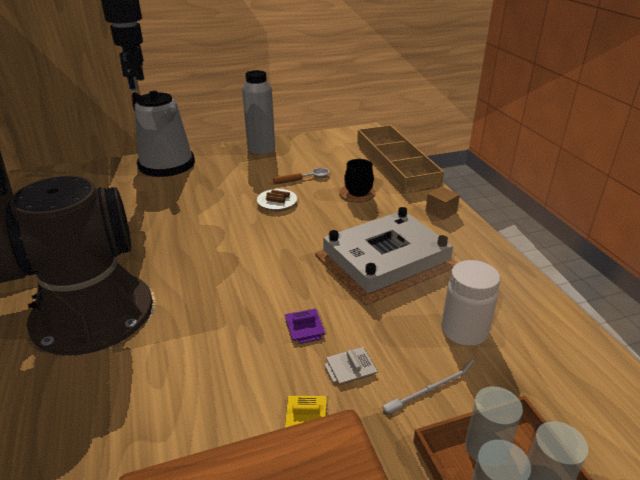

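```bash
cat > h.py <<'E'
import numpy as np, cv2
from workcell import robot
from scipy.spatial.transform import Rotation as R
def cloud(d):
    K=d["intrinsics"];z=d["z_map"].astype(float)
    v,u=np.mgrid[:480,:640]
    P=np.stack([(u-K[0,2])/K[0,0]*z,-(v-K[1,2])/K[1,1]*z,-z],-1)
    W=P@d["T"][:3,:3].T+d["T"][:3,3]
    W[z<=0]=np.nan
    return W
def Rt(s): return R.from_quat(s["tcp_rot"],scalar_first=True)
E
python3 - <<'E'
from h import *
for c in ["scene","side"]:
    d=robot.capture(c);W=cloud(d);np.savez(f"a_{c}.npz",**d)
    print(c)
    for n in ["scale","cover_grip"]:
        for o in robot.cut_out(n,c):
            m=o["pixels"];p=W[m];p=p[~np.isnan(p).any(1)]
            col=d["image"][m].mean(0).round()
            print(n,o["confidence"],o["xy"],m.sum(),col,np.nanpercentile(p,[2,50,98],axis=0).round(3).tolist() if len(p) else None)
            np.save(f"m_{c}_{n}_{int(o['xy'][0])}.npy",m)
    for n in ["slot_edge","catch_seat","cover_grip","cover_lip","cover_tail"]:
        for o in robot.landmark_of(n,c):
            u,v=np.round(o["xy"]).astype(int); print(n,round(o["confidence"],2),o["xy"],W[v,u].round(4))
    # table check
    
print(robot.get_state()["time_s"])
E
ls
```

```text
scene
scale 0.95 [299.1, 307.4] 11209 [143. 142. 136.] [[0.526, -0.12, 0.027], [0.656, -0.026, 0.055], [0.758, 0.07, 0.072]]
scale 0.75 [459.4, 369.2] 785 [116.  90.  68.] [[0.66, 0.237, 0.005], [0.715, 0.27, 0.008], [0.733, 0.33, 0.011]]
cover_grip 0.88 [179.9, 184.2] 671 [186. 162.  80.] [[0.295, -0.429, 0.001], [0.339, -0.377, 0.013], [0.37, -0.343, 0.027]]
cover_grip 0.87 [256.1, 211.6] 696 [ 98.  58. 119.] [[0.363, -0.22, 0.005], [0.398, -0.175, 0.013], [0.425, -0.143, 0.027]]
cover_grip 0.73 [193.2, 221.0] 749 [157. 155. 148.] [[0.403, -0.338, 0.004], [0.45, -0.306, 0.013], [0.48, -0.277, 0.028]]
slot_edge 0.62 [295.2, 281.2] [ 0.5949 -0.0452  0.042 ]
catch_seat 0.79 [304.6, 316.1] [ 0.677  -0.0107  0.056 ]
cover_grip 0.72 [177.8, 179.7] [ 0.3187 -0.3935  0.0123]
cover_grip 0.66 [256.1, 210.5] [ 0.4046 -0.1724  0.0275]
cover_grip 0.28 [467.6, 356.9] [0.7214 0.2677 0.072 ]
cover_lip 0.9 [165.4, 181.0] [ 0.3167 -0.4308  0.0022]
cover_lip 0.7 [202.1, 208.2] [ 0.4007 -0.3049  0.0095]
cover_lip 0.61 [237.6, 209.2] [ 0.3894 -0.2216  0.008 ]
cover_lip 0.61 [190.0, 236.3] [ 0.4819 -0.3
[... 863 characters left out ...]
5 [305.3, 318.3] [ 0.3962 -0.182   0.0231]
cover_grip 0.82 [306.5, 409.9] [ 0.3357 -0.3867  0.0208]
cover_grip 0.65 [432.8, 385.4] [ 0.5589 -0.4002  0.0104]
cover_lip 0.77 [326.0, 376.4] [ 0.3945 -0.3135  0.0005]
cover_lip 0.6 [309.5, 339.0] [ 0.3935 -0.2222  0.0054]
cover_tail 0.73 [310.7, 400.3] [ 0.3515 -0.3628  0.0109]
cover_tail 0.69 [301.6, 312.6] [ 0.3989 -0.1516  0.0092]
cover_tail 0.61 [369.6, 361.4] [ 0.4781 -0.3137  0.0094]
1.85
a_scene.npz
a_side.npz
h.py
m_scene_cover_grip_179.npy
m_scene_cover_grip_193.npy
m_scene_cover_grip_256.npy
m_scene_scale_299.npy
m_scene_scale_459.npy
m_side_cover_grip_303.npy
m_side_cover_grip_305.npy
m_side_cover_grip_348.npy
m_side_scale_383.npy
pics
```

```bash
python3 - <<'E'
from h import *
for c,u in [("scene",193),("side",348)]:
    d=dict(np.load(f"a_{c}.npz"));W=cloud(d);m=np.load(f"m_{c}_cover_grip_{u}.npy")
    p=W[m];p=p[~np.isnan(p).any(1)]
    for nm,lo,hi in [("plate",.007,.0165),("rib",.020,.032)]:
        q=p[(p[:,2]>lo)&(p[:,2]<hi)]
        r=cv2.minAreaRect((q[:,:2]*1000).astype(np.float32))
        print(c,nm,len(q),r,q[:,2].mean()); 
    # colour-based scale
    m=np.load(f"m_{c}_scale_{299 if c=='scene' else 383}.npy")
    p=W[m];p=p[~np.isnan(p).any(1)]
    q=p[(p[:,2]>.046)&(p[:,2]<.060)]
    print(c,"scale top",len(q),np.median(q[:,2]),cv2.minAreaRect((q[:,:2]*1000).astype(np.float32)))
    A=np.c_[q[:,:2],np.ones(len(q))];print("plane",np.linalg.lstsq(A,q[:,2],rcond=None)[0])
    dark=(d["image"].max(2)<60)
    f=m&dark&(W[...,2]>.058)
    n,l,st,ce=cv2.connectedComponentsWithStats(f.astype(np.uint8))
    for i in range(1,n):
        if st[i,4]>8:
            z=W[l==i]; print(" foot",st[i,4],ce[i].round(),z.mean(0).round(4), z.max(0).round(4),z.min(0).round(4))
    # table
    t=W[330:470,200:235] if c=="scene" else W[250:300,180:240]
    print("table",np.nanmedian(t[...,2]))
for c,(x0,y0,x1,y1) in [("scene",(160,190,230,245)),("scene",(235,235,365,380)),("side",(315,340,390,395))]:
    im=dict(np.load(f"a_{c}.npz"))["image"][y0:y1,x0:x1,::-1]
    cv2.imwrite(f"pics/z_{c}_{x0}.png",cv2.resize(im,None,fx=min(800//(x1-x0),600//(y1-y0)),fy=min(800//(x1-x0),600//(y1-y0)),interpolation=cv2.INTER_CUBIC))
E
ls pics
```

```text
scene plate 575 ((439.9560546875, -307.836181640625), (82.93772888183594, 63.97308349609375), 0.5066743493080139) 0.012763717776420982
scene rib 95 ((446.8265380859375, -307.25750732421875), (12.42149829864502, 43.89677810668945), 5.1665568351745605) 0.025367553627188257
scene scale top 8867 0.05475185613188649 ((633.904296875, -29.099281311035156), (233.5763397216797, 180.3375701904297), 12.602567672729492)
plane [-0.0017731   0.00086488  0.05579589]
 foot 94 [334. 249.] [0.5274 0.0205 0.0695] [0.5342 0.0293 0.0754] [0.5144 0.0112 0.0583]
 foot 100 [261. 253.] [ 0.5588 -0.1186  0.0695] [ 0.5656 -0.1101  0.0757] [ 0.5474 -0.1283  0.0582]
 foot 137 [344. 338.] [0.718  0.0631 0.0701] [0.7253 0.0726 0.077 ] [0.7062 0.0535 0.0583]
 foot 138 [259. 343.] [ 0.749  -0.0761  0.0702] [ 0.757  -0.0673  0.0765] [ 0.7384 -0.0857  0.0587]
table 0.002139661517489122
side plate 1027 ((439.31103515625, -310.77581787109375), (80.93614196777344, 67.06878662109375), 1.654041051864624) 0.010756933083067844
side rib 114 ((445.2259216308594, -311.5490417480469), (9.985146522521973, 42.023040771484375), 0.3664017915725708) 0.024222624513570275
side scale top 4271 0.05223185627785254 ((634.5729370117188, -31.357742309570312), (233.29322814941406, 187.5670928955078), 12.068644523620605)
plane [0.0010087  0.00164278 0.05158606]
 foot 58 [402. 211.] [0.7132 0.055  0.0669] [0.725 0.069 0.072] [0.7045 0.0456 0.0581]
 foot 66 [333. 235.] [0.5228 0.0122 0.0674] [0.5322 0.0269 0.0732] [0.5138 0.0056 0.0581]
 foot 73 [442. 240.] [ 0.7433 -0.0855  0.0666] [ 0.7549 -0.0744  0.0724] [ 0.7348 -0.0934  0.0581]
 foot 84 [370. 268.] [ 0.5539 -0.1277  0.0675] [ 0.5637 -0.1137  0.0727] [ 0.5437 -0.1347  0.0581]
table -0.0003396056832350447
a_scene.png
a_side.png
a_wrist.png
z_scene_160.png
z_scene_235.png
z_side_315.png
```

View pics/z_scene_160.png

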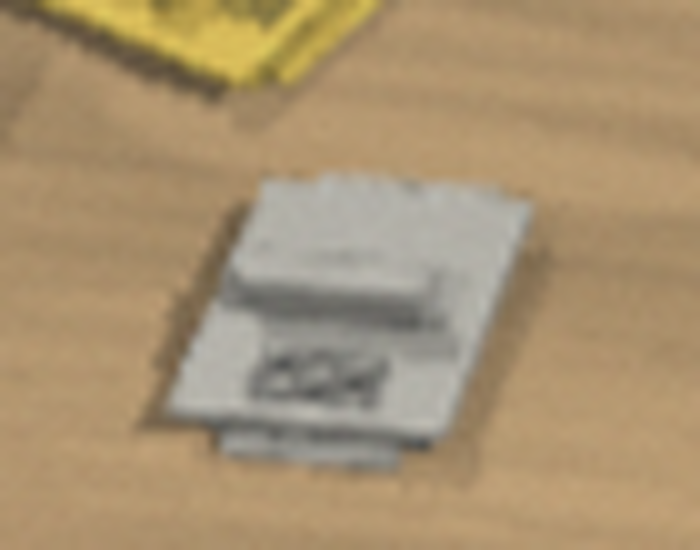

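View pics/z_side_315.png

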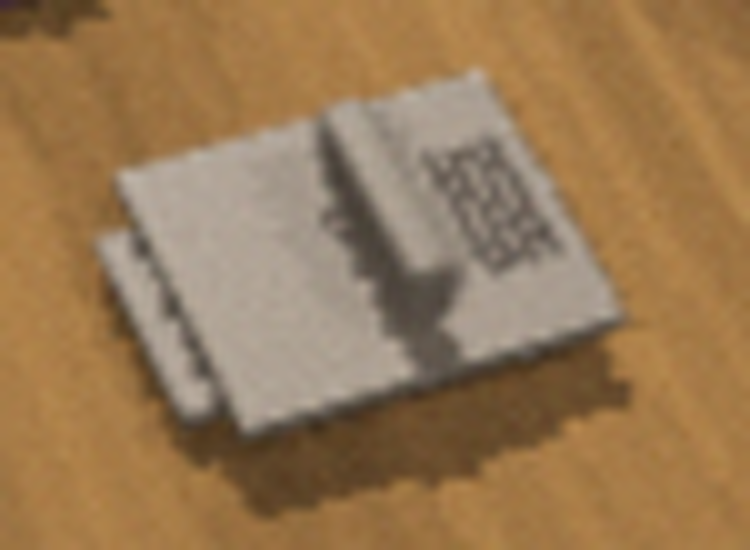

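View pics/z_scene_235.png

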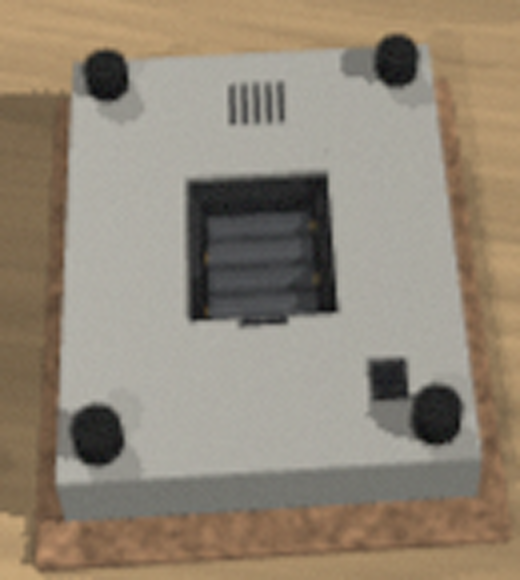

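```bash
cat >> h.py <<'E'
SY=0.219; S0=np.array([0.634,-0.0302,0.0075])
def frame(yaw): return R.from_euler('z',yaw)
def toolrot(yaw,tilt=0.0):  # tool x=-door x; tilt raises the tail
    return R.from_euler('z',yaw)*R.from_euler('y',-tilt)*R.from_matrix(np.diag([-1.,1,-1]))
def rel(p0,r0,p1,r1):
    return (r0.inv().apply(p1-p0)*1000).round(1).tolist(), (r0.inv()*r1).as_rotvec().round(3).tolist()
E
python3 - <<'E'
from h import *
s=robot.get_state();p=s["tcp_pos"];r=Rt(s)
tgt=S0+frame(SY).apply([0,.05,0]);tgt[2]=.155
print(tgt,rel(p,r,tgt,toolrot(SY)), rel(p,r,np.array([.45,.42,.2]),toolrot(SY)))
E
```

```text
[0.62313732 0.01860576 0.155     ] ([508.3, -600.7, 76.3], [-0.0, -0.0, 1.111]) ([159.8, -336.8, 31.3], [-0.0, -0.0, 1.111])
```

Emit:
{"name": "send_rows", "arguments": {
  "moves": [
    [[508,-601,76],[0,0,1.111],0],
    [[508,-601,76],[0,0,1.111],0],
    [[508,-601,76],[0,0,1.111],0],
    [[508,-601,76],[0,0,1.111],0],
    [[508,-601,76],[0,0,1.111],0],
    [[508,-601,76],[0,0,1.111],0],
    [[508,-601,76],[0,0,1.111],0],
    [[508,-601,76],[0,0,1.111],0],
    [[508,-601,76],[0,0,1.111],0],
    [[508,-601,76],[0,0,1.111],0]
  ]
}}

```text
time_s: 2.68
tcp_pos: [0.4056, 0.3183, 0.1916]
tcp_rot: [0.0, -0.106, 0.994, 0.0]
wrist_force: [0.9, 0.1, -0.4]
opening: 0.999
```

```bash
python3 - <<'E'
from h import *
s=robot.get_state();p=s["tcp_pos"];r=Rt(s)
tgt=S0+frame(SY).apply([0,.05,0]);tgt[2]=.155
print(s["time_s"],p,r.as_matrix().round(3),rel(p,r,tgt,toolrot(SY)),s["wrist_force"])
E
```

```text
2.6833 [0.40555793 0.31829243 0.19155851] [[-0.978 -0.211  0.001]
 [-0.211  0.978  0.001]
 [-0.001  0.001 -1.   ]] ([-149.5, -338.8, 36.4], [0.001, 0.001, -0.007]) [ 0.85091431  0.05448122 -0.40474036]
```

Emit:
{"name": "send_rows", "arguments": {
  "moves": [
    [[-149,-339,36],[0,0,0],0],
    [[-149,-339,36],[0,0,0],0],
    [[-149,-339,36],[0,0,0],0],
    [[-149,-339,36],[0,0,0],0],
    [[-149,-339,36],[0,0,0],0],
    [[-149,-339,36],[0,0,0],0],
    [[-149,-339,36],[0,0,0],0],
    [[-149,-339,36],[0,0,0],0],
    [[-149,-339,36],[0,0,0],0],
    [[-149,-339,36],[0,0,0],0]
  ]
}}

```text
time_s: 3.52
tcp_pos: [0.6263, 0.0163, 0.1538]
tcp_rot: [-0.001, -0.107, 0.994, -0.001]
wrist_force: [0.5, 0.5, 0.4]
opening: 1.001
```

```bash
cat >> h.py <<'E'
def snap(name):
    s=robot.get_state(); d=robot.capture("wrist")
    d["tcp_pos"]=s["tcp_pos"];d["tcp_rot"]=s["tcp_rot"]
    np.savez(name+".npz",**d); cv2.imwrite(f"pics/{name}.png",d["image"][:,:,::-1]); return d
def wray(d,u,v):
    K=d["intrinsics"];x=(np.asarray(u,float)-K[0,2])/K[0,0];y=(np.asarray(v,float)-K[1,2])/K[1,1]
    th=np.hypot(x,y);k=np.where(th>1e-9,np.sin(th)/np.maximum(th,1e-9),1)
    return np.stack([x*k,-y*k,-np.cos(th)],-1)
def wcam(d):
    Tc=np.asarray(d["tool_from_camera"]);r=R.from_quat(d["tcp_rot"],scalar_first=True).as_matrix()
    return r@Tc[:3,:3], r@Tc[:3,3]+d["tcp_pos"]
def wcloud(d):
    v,u=np.mgrid[:480,:640];ray=wray(d,u,v);z=d["z_map"].astype(float)
    P=ray/np.maximum(-ray[...,2:],1e-3)*z[...,None]
    A,o=wcam(d);W=P@A.T+o;W[z<=0]=np.nan;return W
def onplane(d,u,v,z):
    A,o=wcam(d);r=wray(d,u,v)@A.T;t=(z-o[2])/r[...,2];return o+t[...,None]*r
E
python3 - <<'E'
from h import *
d=snap("w1");W=wcloud(d)
print(d["tcp_pos"])
for n in ["scale","slot_edge","catch_seat"]:
    for o in robot.landmark_of(n,"wrist"):
        u,v=np.round(o["xy"]).astype(int);w=W[v,u]
        print(n,o["confidence"],o["xy"],w.round(4), frame(SY).inv().apply(w-S0).round(4))
E
```

```text
[0.62629469 0.01631299 0.15378247]
scale 0.71 [326.4, 164.9] [ 0.6343 -0.03    0.0263] [0.0004 0.0001 0.0188]
slot_edge 0.9 [386.7, 172.4] [ 0.5944 -0.0373  0.0524] [-0.0402  0.0017  0.0449]
catch_seat 0.63 [271.1, 169.7] [ 0.6706 -0.0214  0.0482] [0.0377 0.0006 0.0407]
```

View pics/w1.png

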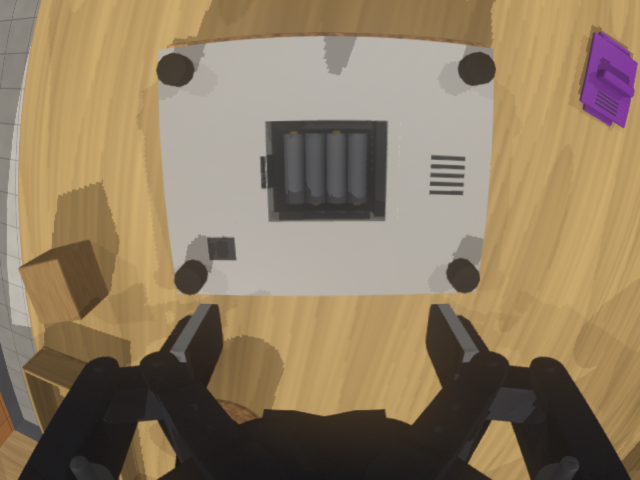

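```bash
python3 - <<'E'
from h import *
d=dict(np.load("w1.npz"));W=wcloud(d)
g=d["image"].astype(int)
cv2.imwrite("pics/w1z.png",cv2.resize(d["image"][100:240,240:420,::-1],None,fx=4,fy=4,interpolation=cv2.INTER_CUBIC))
top=(W[...,2]>.045)&(W[...,2]<.062)&(g.min(2)>110)
q=W[top];print("surf",np.median(q[:,2]),np.linalg.lstsq(np.c_[q[:,:2]-S0[:2],np.ones(len(q))],q[:,2],rcond=None)[0])
sub=np.zeros((480,640),np.uint8);sub[105:235,255:400]=1
hole=((g.max(2)<105)&(sub>0)).astype(np.uint8)
n,l,st,ce=cv2.connectedComponentsWithStats(hole);i=1+st[1:,4].argmax();print(st[i])
zs=np.median(q[:,2])
v,u=np.nonzero(l==i);P=onplane(d,u,v,zs)
L=frame(SY).inv().apply(P-S0)
c,_=cv2.findContours((l==i).astype(np.uint8),cv2.RETR_EXTERNAL,cv2.CHAIN_APPROX_NONE)
c=max(c,key=len)[:,0];C=frame(SY).inv().apply(onplane(d,c[:,0],c[:,1],zs)-S0)
print("rect",cv2.minAreaRect((C[:,:2]*1000).astype(np.float32)))
# side edges fit
for nm,sel,ax in [("y+",(C[:,1]>.02)&(abs(C[:,0])<.03),1),("y-",(C[:,1]<-.02)&(abs(C[:,0])<.03),1),("x-",(C[:,0]<-.03)&(abs(C[:,1])<.025),0),("x+",(C[:,0]>.03)&(abs(C[:,1])<.028)&(abs(C[:,1])>.014),0)]:
    e=C[sel];print(nm,len(e),np.polyfit(e[:,1-ax],e[:,ax],1).round(4))
# feet
for a in [(150,45,205,95),(450,45,505,95),(165,255,215,300),(440,250,490,300)]:
    x0,y0,x1,y1=a;m=np.zeros((480,640),bool);m[y0:y1,x0:x1]=1;m&=(W[...,2]>.066)
    f=frame(SY).inv().apply(W[m]-S0);print("foot",m.sum(),((f.max(0)+f.min(0))/2).round(4),f.mean(0).round(4),np.median(f[:,2]).round(4))
E
```

```text
surf 0.05340068594795375 [0.00094061 0.00061671 0.0533982 ]
[  266   121   121   100 11697]
rect ((0.43505859375, 0.89764404296875), (79.1436767578125, 67.0074691772461), 0.08323851227760315)
y+ 88 [0.0017 0.0339]
y- 92 [-0.0035 -0.032 ]
x- 74 [ 0.0009 -0.0388]
x+ 42 [-0.004   0.0388]
foot 837 [ 0.0977 -0.0703  0.0625] [ 0.0969 -0.0702  0.0636] 0.0637
foot 823 [-0.0972 -0.0708  0.0622] [-0.0964 -0.0703  0.0633] 0.0635
foot 689 [0.0978 0.0726 0.0621] [0.0969 0.0719 0.0635] 0.0638
foot 679 [-0.0971  0.0724  0.0622] [-0.0964  0.0717  0.0634] 0.0637
```

View pics/w1z.png

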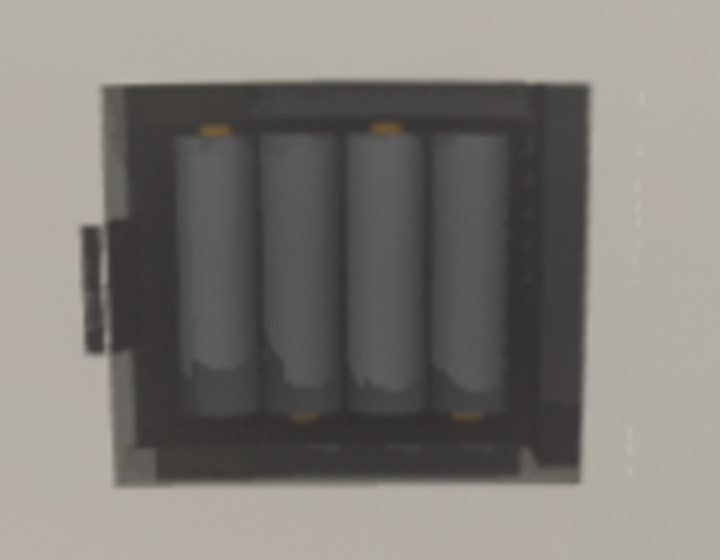

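```bash
cat >> h.py <<'E'
S0=S0+frame(SY).apply([.0003,.0009,0]); S0[2]=.0074
E
python3 - <<'E'
from h import *
s=robot.get_state();p=s["tcp_pos"];r=Rt(s)
print(s["time_s"],S0,p,rel(p,r,np.array([.445,-.259,.13]),toolrot(.02)))
E
```

```text
3.7167 [ 0.63409731 -0.02925632  0.0074    ] [0.62353982 0.02162159 0.15521161] ([235.2, -235.2, 25.2], [0.0, -0.0, 0.199])
```

```bash
cat > bay.py <<'E'
from h import *
def bay(d,zs=None):
    g=d["image"].astype(int);W=wcloud(d)
    top=(W[...,2]>.045)&(W[...,2]<.062)&(g.min(2)>110)
    zs=np.median(W[top][:,2])
    A,o=wcam(d)
    sub=np.zeros((480,640),bool)
    Lc=frame(SY).inv().apply(W.reshape(-1,3)-S0).reshape(W.shape)
    sub=(abs(Lc[...,0])<.06)&(abs(Lc[...,1])<.055)
    hole=((g.max(2)<105)&sub).astype(np.uint8)
    n,l,st,ce=cv2.connectedComponentsWithStats(hole);i=1+st[1:,4].argmax()
    c,_=cv2.findContours((l==i).astype(np.uint8),cv2.RETR_EXTERNAL,cv2.CHAIN_APPROX_NONE)
    c=max(c,key=len)[:,0];C=frame(SY).inv().apply(onplane(d,c[:,0],c[:,1],zs)-S0)
    print("surf",zs,"rect",cv2.minAreaRect((C[:,:2]*1000).astype(np.float32)))
    for nm,sel,ax in [("y+",(C[:,1]>.02)&(abs(C[:,0])<.03),1),("y-",(C[:,1]<-.02)&(abs(C[:,0])<.03),1),("x-",(C[:,0]<-.03)&(abs(C[:,1])<.025),0),("x+",(C[:,0]>.03)&(abs(C[:,1])<.028)&(abs(C[:,1])>.014),0)]:
        e=C[sel];print(nm,len(e),np.polyfit(e[:,1-ax],e[:,ax],1).round(4))
    fr=(abs(abs(Lc[...,0])-.098)<.02)&(abs(abs(Lc[...,1])-.072)<.02)&(W[...,2]>.066)
    for a in (1,-1):
        for b in (1,-1):
            f=Lc[fr&(a*Lc[...,0]>0)&(b*Lc[...,1]>0)];print("foot",len(f),((f.max(0)+f.min(0))/2).round(4))
E
python3 - <<'E'
from bay import *
d=snap("w2");print(d["tcp_pos"]);bay(d);print(robot.get_state()["tcp_pos"])
E
```

```text
[0.62353982 0.02162159 0.15521161]
surf 0.053423831537501534 rect ((0.7517852783203125, 231.51158142089844), (401.84320068359375, 251.378173828125), 0.014898750931024551)
y+ 124 [0.0028 0.2655]Traceback (most recent call last):
  File "<stdin>", line 2, in <module>
  File "bay.py", line 16, in bay
    e=C[sel];print(nm,len(e),np.polyfit(e[:,1-ax],e[:,ax],1).round(4))
                             ~~~~~~~~~~^^^^^^^^^^^^^^^^^^^^^
    raise TypeError("expected non-empty vector for x")
TypeError: expected non-empty vector for x
```

```bash
sed -i 's/hole=((g.max(2)<105)&sub)/sub[290:]=False;hole=((g.max(2)<105)\&sub)/' bay.py
python3 - <<'E'
from bay import *
for n in ("w1","w2"): bay(dict(np.load(n+".npz")))
E
```

```text
surf 0.05340068594795375 rect ((0.13505935668945312, -0.002361297607421875), (79.1436767578125, 67.0074691772461), 0.08323851227760315)
y+ 88 [0.0017 0.033 ]
y- 93 [-0.0038 -0.0329]
x- 74 [ 0.001  -0.0391]
x+ 41 [-0.0045  0.0385]
foot 689 [0.0975 0.0717 0.0622]
foot 837 [ 0.0974 -0.0712  0.0626]
foot 679 [-0.0974  0.0715  0.0623]
foot 823 [-0.0975 -0.0717  0.0623]
surf 0.053423831537501534 rect ((0.060504913330078125, 0.12762069702148438), (66.86781311035156, 79.00540161132812), 89.94883728027344)
y+ 88 [0.0117 0.033 ]
y- 92 [-0.0006 -0.033 ]
x- 74 [ 0.0012 -0.0391]
x+ 42 [0.0028 0.0384]
foot 684 [0.0976 0.072  0.0621]
foot 827 [ 0.0973 -0.0714  0.0625]
foot 672 [-0.0978  0.072   0.0624]
foot 820 [-0.0976 -0.0717  0.0624]
```

Emit:
{"name": "send_rows", "arguments": {
  "moves": [
    [[235,-235,25],[0,0,0.199],0],
    [[235,-235,25],[0,0,0.199],0],
    [[235,-235,25],[0,0,0.199],0],
    [[235,-235,25],[0,0,0.199],0],
    [[235,-235,25],[0,0,0.199],0],
    [[235,-235,25],[0,0,0.199],0],
    [[235,-235,25],[0,0,0.199],0],
    [[235,-235,25],[0,0,0.199],0],
    [[235,-235,25],[0,0,0.199],0.3],
    [[235,-235,25],[0,0,0.199],0.4]
  ]
}}

```text
time_s: 4.6
tcp_pos: [0.4445, -0.2595, 0.1308]
tcp_rot: [0.0, -0.009, 1.0, -0.0]
wrist_force: [0.2, 0.6, 0.1]
opening: 0.747
```

```bash
cat > door.py <<'E'
from h import *
def door(d,zf=.011,box=(.38,.51,-.36,-.25)):
    g=d["image"].astype(int);W=wcloud(d)
    grey=(g.min(2)>95)&((g.max(2)-g.min(2))<30)
    x0,x1,y0,y1=box
    inb=(W[...,0]>x0)&(W[...,0]<x1)&(W[...,1]>y0)&(W[...,1]<y1)
    pl=inb&(W[...,2]>.0075)&(W[...,2]<.0155)
    rb=inb&(W[...,2]>.0205)
    print("z plate",np.median(W[pl][:,2]),"rib",np.median(W[rb][:,2]),pl.sum(),rb.sum())
    for nm,m,z in(("plate",pl,zf),("rib",rb,.025)):
        v,u=np.nonzero(m);P=onplane(d,u,v,z)
        r=cv2.minAreaRect((P[:,:2]*1000).astype(np.float32));print(nm,r)
        r=cv2.minAreaRect((W[m][:,:2]*1000).astype(np.float32));print("   W",r)
E
python3 - <<'E'
from door import *
import time
robot.capture("scene");robot.capture("scene");robot.capture("scene")
d=snap("w3");print(d["tcp_pos"],robot.get_state()["tcp_pos"]);door(d)
for n in ["cover_grip","cover_lip","cover_tail"]:
    for o in robot.landmark_of(n,"wrist"):
        print(n,o["confidence"],o["xy"],onplane(d,*o["xy"],{"cover_grip":.018,"cover_lip":.005,"cover_tail":.0015}[n]).round(4))
E
```

```text
[ 0.44643204 -0.25794676  0.13081846] [ 0.44650596 -0.25780207  0.13068799]
z plate 0.011745125188056538 rib 0.2126477401021265 8281 53963
plate ((438.5514831542969, -308.1773681640625), (79.7890853881836, 64.48968505859375), 1.7125400304794312)
   W ((438.330810546875, -308.0703125), (80.52526092529297, 64.71926879882812), 1.7246991395950317)
rib ((445.0604553222656, -92.37680053710938), (882.1099243164062, 475.6724548339844), 1.4477484226226807)
   W ((444.5098571777344, -264.3813171386719), (99.30660247802734, 102.98931121826172), 46.92531967163086)
cover_grip 0.87 [388.1, 333.7] [ 0.3919 -0.1727  0.018 ]
cover_grip 0.8 [326.9, 161.8] [ 0.4452 -0.3088  0.018 ]
cover_grip 0.64 [485.4, 77.2] [ 0.3331 -0.3771  0.018 ]
cover_grip 0.2 [60.1, 192.9] [ 0.6694 -0.2888  0.018 ]
cover_lip 0.84 [392.1, 159.5] [ 0.3975 -0.3108  0.005 ]
cover_lip 0.8 [498.3, 23.6] [ 0.3163 -0.4246  0.005 ]
cover_lip 0.74 [169.9, 453.1] [0.6237 0.0233 0.005 ]
cover_lip 0.67 [395.7, 269.8] [ 0.3885 -0.2243  0.005 ]
cover_tail 0.94 [378.9, 355.0] [ 0.3944 -0.1393  0.0015]
cover_tail 0.86 [278.1, 162.6] [ 0.481  -0.306   0.0015]
cover_tail 0.77 [460.1, 119.6] [ 0.3455 -0.3442  0.0015]
```

View pics/w3.png

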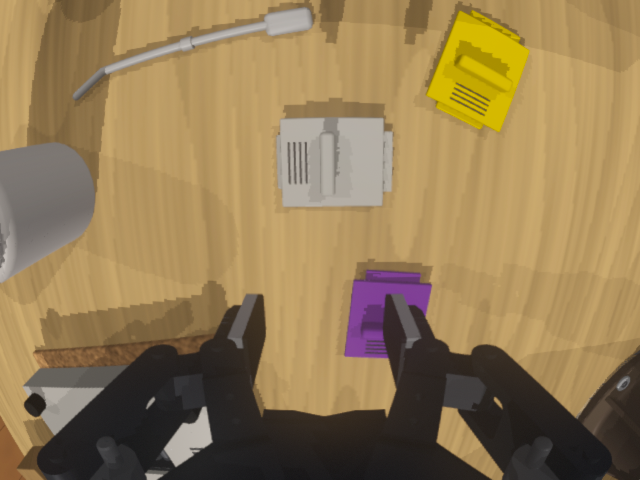

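```bash
python3 - <<'E'
from door import *
d=dict(np.load("w3.npz"));W=wcloud(d);g=d["image"].astype(int)
y=.03;D0=np.array([.446,-.309,.018])
L=frame(y).inv().apply(W.reshape(-1,3)-D0).reshape(W.shape)
near=(abs(L[...,0])<.06)&(abs(L[...,1])<.045)&(W[...,2]<.04)
m=near&(W[...,2]>.0205)
v,u=np.nonzero(m);P=onplane(d,u,v,.025);print("rib",m.sum(),cv2.minAreaRect((P[:,:2]*1000).astype(np.float32)),np.median(W[m][:,2]))
grey=((g.max(2)-g.min(2))<28)&(g.min(2)>90)&near&(W[...,2]>.0075)
c,_=cv2.findContours(grey.astype(np.uint8),cv2.RETR_EXTERNAL,cv2.CHAIN_APPROX_NONE)
c=max(c,key=len)[:,0];C=frame(y).inv().apply(onplane(d,c[:,0],c[:,1],.011)-D0)
for nm,sel,ax in [("y+",(C[:,1]>.025)&(abs(C[:,0])<.03),1),("y-",(C[:,1]<-.025)&(abs(C[:,0])<.03),1),("x-",(C[:,0]<-.03)&(abs(C[:,1])>.024),0),("x+",(C[:,0]>.025)&(abs(C[:,1])>.018),0)]:
    e=C[sel];k=np.polyfit(e[:,1-ax],e[:,ax],1);print(nm,len(e),k.round(4),e[:,ax].std())
E
```

```text
rib 965 ((444.7939147949219, -308.16748046875), (10.20665168762207, 44.22582244873047), 1.2871931791305542) 0.02547120576961684
y+ 83 [0.0004 0.0323] 0.00024699316185105365
y- 86 [ 0.0012 -0.0302] 0.0002146145072171522
x- 47 [-0.0025 -0.0372] 0.0032939800099811454
x+ 52 [0.0012 0.0303] 0.0018424926774953687
```

```bash
python3 - <<'E'
from h import *
s=robot.get_state();p=s["tcp_pos"];r=Rt(s)
print(s["time_s"],s["opening"],p,rel(p,r,np.array([.4448,-.3081,.0135]),toolrot(.03)))
E
```

```text
4.95 0.6003949292934967 [ 0.44627803 -0.25796201  0.13035902] ([2.6, -50.1, 116.9], [-0.0, 0.0, -0.008])
```

Emit:
{"name": "send_rows", "arguments": {
  "moves": [
    [[2.6,-50,0],[0,0,-0.008],0.6],
    [[2.6,-50,10],[0,0,-0.008],0.6],
    [[2.6,-50,40],[0,0,-0.008],0.6],
    [[2.6,-50,70],[0,0,-0.008],0.6],
    [[2.6,-50,95],[0,0,-0.008],0.6],
    [[2.6,-50,110],[0,0,-0.008],0.6],
    [[2.6,-50,117],[0,0,-0.008],0.6],
    [[2.6,-50,117],[0,0,-0.008],0.6],
    [[2.6,-50,117],[0,0,-0.008],0.6],
    [[2.6,-50,117],[0,0,-0.008],0.6]
  ]
}}

```text
time_s: 5.78
tcp_pos: [0.4448, -0.3091, 0.0143]
tcp_rot: [0.001, -0.014, 1.0, -0.0]
wrist_force: [-0.7, 0.2, 0.0]
opening: 0.402
```

```bash
python3 - <<'E'
from h import *
s=robot.get_state();p=s["tcp_pos"];r=Rt(s)
print(s["time_s"],s["opening"],p,s["wrist_force"],rel(p,r,np.array([.4448,-.3081,.0135]),toolrot(.03)))
d=snap("w4")
E
```

```text
5.7833 0.4020802848146545 [ 0.44482727 -0.30909698  0.01427359] [-0.72547844  0.23514359  0.00304067] ([-0.0, 1.0, 0.8], [-0.001, 0.002, -0.001])
```

View pics/w4.png

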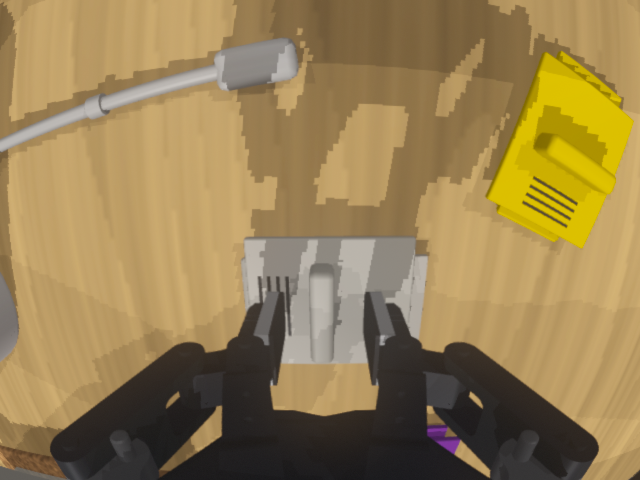

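Emit:
{"name": "send_rows", "arguments": {
  "moves": [
    [[0,0.5,0.5],[0,0,0],0.7],
    [[0,0.5,0.5],[0,0,0],0.8],
    [[0,0.5,0.5],[0,0,0],0.85],
    [[0,0.5,0.5],[0,0,0],0.9],
    [[0,0.5,0.5],[0,0,0],1],
    [[0,0.5,0.5],[0,0,0],1],
    [[0,0.5,0.5],[0,0,0],1],
    [[0,0.5,0.5],[0,0,0],1],
    [[0,0.5,0.5],[0,0,0],1],
    [[0,0.5,0.5],[0,0,0],1]
  ],
  "force": 45
}}

```text
time_s: 6.67
tcp_pos: [0.4442, -0.3086, 0.0134]
tcp_rot: [0.0, -0.014, 1.0, -0.0]
wrist_force: [-1.3, 2.0, 6.1]
opening: 0.104
```

```bash
python3 - <<'E'
from h import *
s=robot.get_state();p=s["tcp_pos"];r=Rt(s)
print(s["time_s"],s["opening"],p,s["wrist_force"],r.as_matrix().round(4).tolist())
E
```

```text
6.6667 0.10400790708549425 [ 0.44422481 -0.30864613  0.01342118] [-1.26788993  2.0158635   6.08209256] [[-0.9996, -0.0282, 0.0008], [-0.0282, 0.9996, -0.0003], [-0.0008, -0.0003, -1.0]]
```

```bash
cat >> h.py <<'E'
GT=np.array([0,.0005,-.0046])   # cover_grip in tool frame
def pose_tip(x,y,z,tilt,yaw=None):
    "tcp pose (world) so that lip tip is at (x,y,z) m in scale frame"
    Rd=R.from_euler('z',SY)*R.from_euler('y',-tilt)
    tip=S0+frame(SY).apply([x,y,z]); grip=tip-Rd.apply([-.047,0,-.013])
    rt=toolrot(SY,tilt); return grip-rt.apply(GT),rt
def pose_grip(x,y,z,tilt):
    rt=toolrot(SY,tilt); return S0+frame(SY).apply([x,y,z])-rt.apply(GT),rt
def door_now(s):
    r=Rt(s);g=s["tcp_pos"]+r.apply(GT);Rd=r*R.from_matrix(np.diag([-1.,1,-1]))
    f=lambda o:(frame(SY).inv().apply(g+Rd.apply(o)-S0)*1000).round(1).tolist()
    e=(frame(SY).inv()*Rd).as_rotvec().round(3).tolist()
    return dict(tip=f([-.047,0,-.013]),grip=f([0,0,0]),tail=f([.037,0,-.0165]),rv=e)
E
python3 - <<'E'
from h import *
s=robot.get_state();p=s["tcp_pos"];r=Rt(s)
a,b=pose_tip(-.034,0,.085,.25);print(a);print(rel(p,r,a,b))
W=cloud(dict(np.load("a_scene.npz")))
print(W[295,155],W[270,150])
E
```

```text
[ 0.64344066 -0.02768901  0.11216685]
([-207.1, 275.2, -98.7], [-0.024, -0.248, -0.19])
[ 0.7160368  -0.25570326  0.12470097] [ 0.67895976 -0.27497673  0.14115482]
```

Emit:
{"name": "send_rows", "arguments": {
  "moves": [
    [[0,0,-15],[0,0,0],1],
    [[0,0,-50],[0,0,0],1],
    [[0,10,-90],[0,0,0],1],
    [[-10,40,-115],[-0.005,-0.05,-0.04],1],
    [[-35,80,-130],[-0.01,-0.1,-0.08],1],
    [[-60,115,-135],[-0.015,-0.15,-0.12],1],
    [[-90,145,-135],[-0.02,-0.2,-0.16],1],
    [[-120,175,-135],[-0.024,-0.248,-0.19],1],
    [[-145,205,-135],[-0.024,-0.248,-0.19],1],
    [[-170,235,-130],[-0.024,-0.248,-0.19],1]
  ]
}}

```text
time_s: 7.5
tcp_pos: [0.6047, -0.0718, 0.1449]
tcp_rot: [0.125, -0.108, 0.986, 0.014]
wrist_force: [0.6, -1.4, -0.3]
opening: 0.101
```

```bash
python3 - <<'E'
from h import *
s=robot.get_state();p=s["tcp_pos"];r=Rt(s)
print(p,s["opening"],s["wrist_force"],door_now(s))
a,b=pose_tip(-.034,0,.085,.25);print(a);print(rel(p,r,a,b))
E
```

```text
[ 0.60471987 -0.07183064  0.14486496] 0.1005212426347272 [ 0.57493395 -1.3737651  -0.28690481] {'tip': [-81.4, -34.7, 117.6], 'grip': [-39.1, -34.7, 141.9], 'tail': [0.9, -34.7, 135.2], 'rv': [0.0, -0.252, -0.0]}
[ 0.64344066 -0.02768901  0.11216685]
([-37.7, 34.7, 43.5], [0.0, 0.002, -0.0])
```

Emit:
{"name": "send_rows", "arguments": {
  "moves": [
    [[-10,10,11],[0,0.002,0],1],
    [[-20,20,22],[0,0.002,0],1],
    [[-30,30,33],[0,0.002,0],1],
    [[-37.5,34.5,43],[0,0.002,0],1],
    [[-37.5,34.5,43],[0,0.002,0],1],
    [[-37.5,34.5,43],[0,0.002,0],1],
    [[-37.5,34.5,43],[0,0.002,0],1],
    [[-37.5,34.5,43],[0,0.002,0],1],
    [[-37.5,34.5,43],[0,0.002,0],1],
    [[-37.5,34.5,43],[0,0.002,0],1]
  ]
}}

```text
time_s: 8.33
tcp_pos: [0.642, -0.0299, 0.1116]
tcp_rot: [0.123, -0.108, 0.986, 0.014]
wrist_force: [0.8, 0.3, -0.5]
opening: 0.098
```

```bash
python3 - <<'E'
from h import *
s=robot.get_state();p=s["tcp_pos"];r=Rt(s)
print(p,s["opening"],s["wrist_force"],door_now(s))
d=snap("w5")
for c in ["scene","side"]:
    d=robot.capture(c);np.savez("b_"+c,**d);
    x0,y0,x1,y1=(215,200,375,370) if c=="scene" else (300,170,470,300)
    cv2.imwrite(f"pics/b_{c}.png",cv2.resize(d["image"][y0:y1,x0:x1,::-1],None,fx=3.5,fy=3.5,interpolation=cv2.INTER_CUBIC))
E
```

```text
[ 0.64203335 -0.02991634  0.11157927] 0.09777891243041896 [ 0.75679527  0.27257034 -0.51625609] {'tip': [-35.9, -1.8, 84.5], 'grip': [6.5, -1.9, 108.6], 'tail': [46.4, -1.9, 101.7], 'rv': [0.0, -0.248, -0.001]}
```

View pics/w5.png

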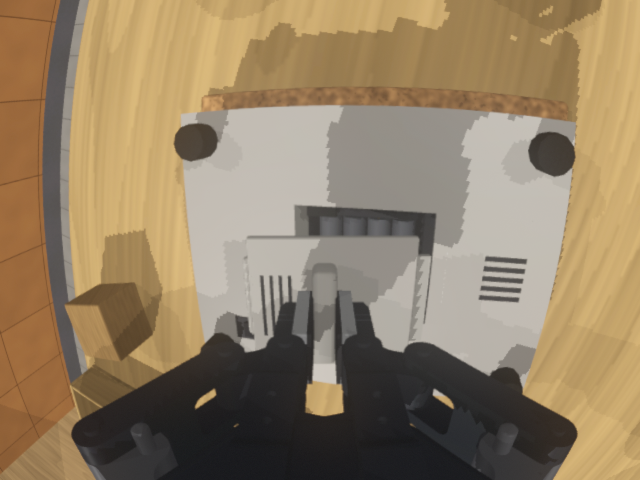

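View pics/b_scene.png

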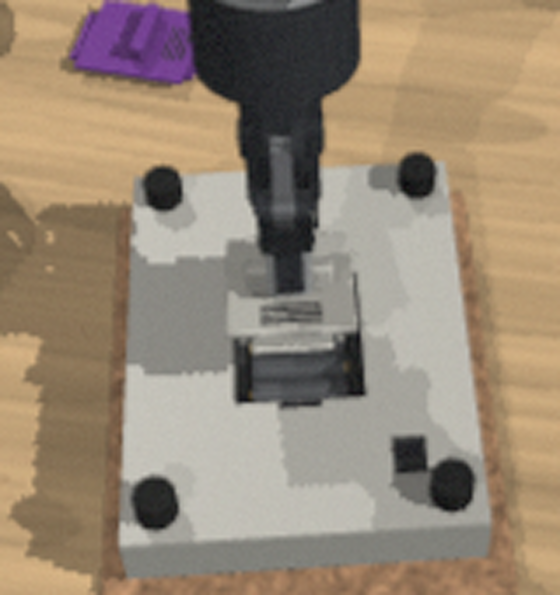

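View pics/b_side.png

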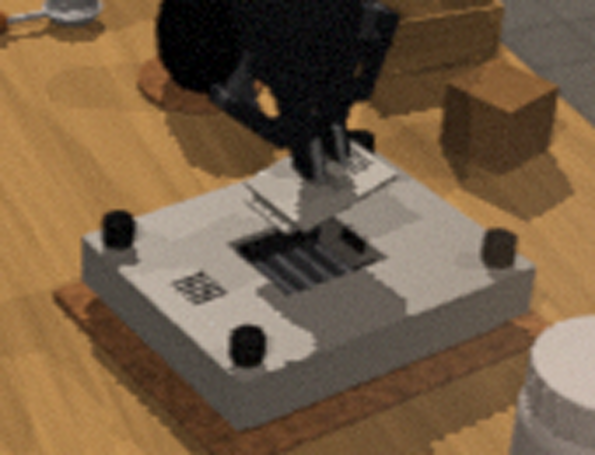

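```bash
cat > inhand.py <<'E'
from h import *
def inhand(d):
    Tc=np.asarray(d["tool_from_camera"]);g=d["image"].astype(int)
    v,u=np.mgrid[:480,:640];ray=wray(d,u,v)@Tc[:3,:3].T;o=Tc[:3,3]
    z=d["z_map"].astype(float);rc=wray(d,u,v);P=rc/np.maximum(-rc[...,2:],1e-3)*z[...,None]@Tc[:3,:3].T+o
    bright=g.min(2)>85
    # outer face: tool z ~ +0.0024
    m=bright&(abs(P[...,2]-.0024)<.006)&(abs(P[...,0])<.05)&(P[...,1]<.0)&(P[...,1]>-.045)&((P[...,0]<-.012)|(P[...,0]>.012))
    m=cv2.erode(m.astype(np.uint8),np.ones((3,3)))>0
    q=P[m]
    for _ in range(3):
        k=np.linalg.lstsq(np.c_[q[:,:2],np.ones(len(q))],q[:,2],rcond=None)[0]
        e=q[:,2]-np.c_[q[:,:2],np.ones(len(q))]@k; q=q[abs(e)<.002]
    print("face plane z=a x+b y+c",k.round(4),len(q))
    rb=(g.min(2)>60)&(P[...,2]<-.007)&(P[...,2]>-.018)&(abs(P[...,0])<.008)&(P[...,1]<-.008)&(P[...,1]>-.04)
    if rb.sum()>20: print("rib top",rb.sum(),np.percentile(P[rb],[2,50,98],axis=0).round(4).tolist())
    # face edges via ray-plane
    def onp(uu,vv):
        r=wray(d,uu,vv)@Tc[:3,:3].T; t=(k[2]+o[:2]@k[:2]-o[2])/(r[...,2]-r[...,:2]@k[:2]); return o+t[...,None]*r
    mm=m.copy(); c,_=cv2.findContours((cv2.dilate(m.astype(np.uint8),np.ones((3,3)))),cv2.RETR_EXTERNAL,cv2.CHAIN_APPROX_NONE)
    for cc in c:
        if len(cc)<60: continue
        cc=cc[:,0];C=onp(cc[:,0],cc[:,1])
        lo=C[:,1]<C[:,1].min()+.003;print("y- edge",np.polyfit(C[lo,0],C[lo,1],1).round(4), "xrange",C[:,0].min().round(4),C[:,0].max().round(4))
    return k
E
python3 - <<'E'
from inhand import *
inhand(dict(np.load("w5.npz")))
E
```

```text
face plane z=a x+b y+c [ 0.0017 -0.0022  0.0016] 6469
rib top 1036 [[-0.0074, -0.0215, -0.0166], [0.0003, -0.0146, -0.012], [0.0073, -0.0085, -0.0075]]
y- edge [ 0.0047 -0.0323] xrange 0.012 0.0462
y- edge [-0.0063 -0.0323] xrange -0.0326 -0.012
```

```bash
cat >> h.py <<'E'
GT=np.array([0,0,-.0048])
E
python3 - <<'E'
from h import *
s=robot.get_state();p=s["tcp_pos"];r=Rt(s)
print(s["time_s"],p,s["wrist_force"],door_now(s))
for z in (.060,.048,.038): print(rel(p,r,*pose_tip(-.0355,0,z,.25)))
E
```

```text
8.4833 [ 0.64205409 -0.0296517   0.11125554] [ 0.53782145 -0.3952866  -0.05345252] {'tip': [-35.9, -2.1, 84.4], 'grip': [6.5, -2.1, 108.5], 'tail': [46.4, -2.1, 101.6], 'rv': [0.0, -0.247, -0.0]}
([5.6, 2.1, 23.6], [0.0, -0.003, -0.0])
([8.6, 2.1, 35.3], [0.0, -0.003, -0.0])
([11.0, 2.1, 45.0], [0.0, -0.003, -0.0])
```

Emit:
{"name": "send_rows", "arguments": {
  "moves": [
    [[1.4,0.5,6],[0,-0.003,0],1],
    [[2.8,1,12],[0,-0.003,0],1],
    [[4.2,2.1,18],[0,-0.003,0],1],
    [[6.2,2.1,26],[0,-0.003,0],1],
    [[6.8,2.1,28],[0,-0.003,0],1],
    [[6.8,2.1,28],[0,-0.003,0],1],
    [[6.8,2.1,28],[0,-0.003,0],1],
    [[6.8,2.1,28],[0,-0.003,0],1],
    [[6.8,2.1,28],[0,-0.003,0],1],
    [[6.8,2.1,28],[0,-0.003,0],1]
  ]
}}

```text
time_s: 9.32
tcp_pos: [0.6421, -0.0273, 0.0825]
tcp_rot: [0.124, -0.108, 0.986, 0.014]
wrist_force: [-0.4, -0.0, 0.4]
opening: 0.099
```

```bash
python3 - <<'E'
from h import *
s=robot.get_state();p=s["tcp_pos"];r=Rt(s)
print(s["time_s"],p,s["wrist_force"],s["wrist_torque"],door_now(s))
snap("w6")
for z in (.046,.038): print(rel(p,r,*pose_tip(-.0355,0,z,.25)))
E
```

```text
9.3167 [ 0.64209601 -0.0272825   0.082519  ] [-0.3557227  -0.02616717  0.43127749] [-0.28575494  0.80516075 -0.01780832] {'tip': [-35.3, 0.2, 55.5], 'grip': [7.0, 0.2, 79.8], 'tail': [47.0, 0.2, 73.0], 'rv': [0.0, -0.25, -0.0]}
([2.6, -0.2, 9.2], [0.0, 0.0, -0.0])
([4.6, -0.2, 16.9], [0.0, 0.0, -0.0])
```

View pics/w6.png

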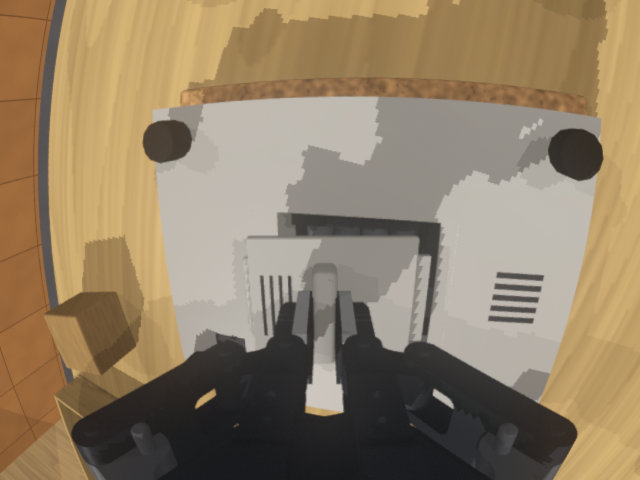

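Emit:
{"name": "send_rows", "arguments": {
  "moves": [
    [[0.6,-0.2,2],[0,0,0],1],
    [[1.1,-0.2,4],[0,0,0],1],
    [[1.7,-0.2,6],[0,0,0],1],
    [[2.2,-0.2,8],[0,0,0],1],
    [[2.8,-0.2,10],[0,0,0],1],
    [[3.3,-0.2,12],[0,0,0],1],
    [[3.6,-0.2,13],[0,0,0],1],
    [[3.6,-0.2,13],[0,0,0],1],
    [[3.6,-0.2,13],[0,0,0],1],
    [[3.6,-0.2,13],[0,0,0],1]
  ]
}}

```text
time_s: 10.2
tcp_pos: [0.6417, -0.0275, 0.0687]
tcp_rot: [0.124, -0.108, 0.986, 0.014]
wrist_force: [0.2, -0.0, 0.2]
opening: 0.101
```

```bash
python3 - <<'E'
from h import *
s=robot.get_state();p=s["tcp_pos"];r=Rt(s)
print(s["time_s"],p,s["wrist_force"],s["wrist_torque"],door_now(s))
snap("w7")
for x,z in ((-.0355,.0375),(-.045,.0375)): print(rel(p,r,*pose_tip(x,0,z,.25)))
E
```

```text
10.2 [ 0.64169698 -0.02754079  0.06867012] [ 0.22556294 -0.02487006  0.15639297] [-0.19770147  0.83787465  0.01023428] {'tip': [-35.7, 0.0, 41.7], 'grip': [6.6, 0.0, 65.9], 'tail': [46.5, 0.0, 59.1], 'rv': [0.0, -0.25, -0.0]}
([0.8, -0.0, 4.1], [0.0, -0.0, -0.0])
([10.0, -0.0, 1.8], [0.0, -0.0, -0.0])
```

View pics/w7.png

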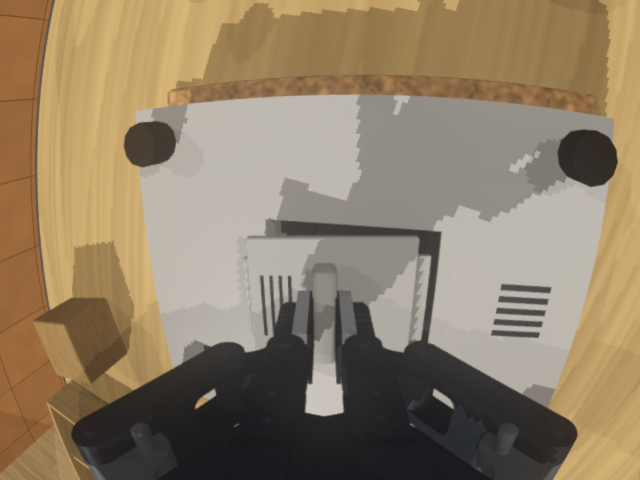

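Emit:
{"name": "send_rows", "arguments": {
  "moves": [
    [[0.2,0,1],[0,0,0],1],
    [[0.4,0,2],[0,0,0],1],
    [[0.6,0,3],[0,0,0],1],
    [[0.8,0,4.1],[0,0,0],1],
    [[0.8,0,4.1],[0,0,0],1],
    [[1.8,0,3.8],[0,0,0],1],
    [[2.8,0,3.6],[0,0,0],1],
    [[3.8,0,3.3],[0,0,0],1],
    [[3.8,0,3.3],[0,0,0],1],
    [[3.8,0,3.3],[0,0,0],1]
  ]
}}

```text
time_s: 11.08
tcp_pos: [0.6388, -0.0282, 0.0646]
tcp_rot: [0.124, -0.108, 0.986, 0.014]
wrist_force: [-0.0, 0.7, -1.2]
opening: 0.1
```

```bash
python3 - <<'E'
from h import *
s=robot.get_state();p=s["tcp_pos"];r=Rt(s)
print(s["time_s"],p,s["wrist_force"],s["wrist_torque"],door_now(s))
snap("w8")
for x,z in ((-.0355,.0375),(-.045,.0375)): print(rel(p,r,*pose_tip(x,0,z,.25)))
E
```

```text
11.0833 [ 0.63878747 -0.02819259  0.06456636] [-0.04260868  0.739572   -1.20868036] [-0.1560252   0.81279445  0.01096868] {'tip': [-38.7, 0.0, 37.6], 'grip': [3.6, 0.0, 61.8], 'tail': [43.6, 0.0, 55.0], 'rv': [0.0, -0.25, -0.0]}
([-3.1, -0.0, 0.9], [0.0, -0.0, -0.0])
([6.1, -0.0, -1.5], [0.0, -0.0, -0.0])
```

Free so far. Slide in.

Emit:
{"name": "send_rows", "arguments": {
  "moves": [
    [[0.8,0,-0.2],[0,0,0],1],
    [[1.6,0,-0.4],[0,0,0],1],
    [[2.4,0,-0.6],[0,0,0],1],
    [[3.2,0,-0.8],[0,0,0],1],
    [[4,0,-1],[0,0,0],1],
    [[4.8,0,-1.2],[0,0,0],1],
    [[4.8,0,-1.2],[0,0,0],1],
    [[4.8,0,-1.2],[0,0,0],1],
    [[4.8,0,-1.2],[0,0,0],1],
    [[4.8,0,-1.2],[0,0,0],1]
  ]
}}

```text
time_s: 11.97
tcp_pos: [0.634, -0.0293, 0.0645]
tcp_rot: [0.124, -0.108, 0.986, 0.014]
wrist_force: [0.1, 0.3, -0.8]
opening: 0.096
```

```bash
python3 - <<'E'
from h import *
s=robot.get_state();p=s["tcp_pos"];r=Rt(s)
print(s["time_s"],p,s["wrist_force"],s["wrist_torque"],door_now(s))
d=snap("w8")
cv2.imwrite("pics/w8z.png",cv2.resize(d["image"][180:420,180:500,::-1],None,fx=2.5,fy=2.5,interpolation=cv2.INTER_CUBIC))
d=robot.capture("side");cv2.imwrite("pics/c_side.png",cv2.resize(d["image"][170:300,300:470,::-1],None,fx=4,fy=4,interpolation=cv2.INTER_CUBIC))
E
```

```text
11.9667 [ 0.63403347 -0.02926473  0.06445937] [ 0.08636943  0.29586315 -0.84016309] [-0.21348783  0.79739503  0.01370578] {'tip': [-43.6, 0.0, 37.5], 'grip': [-1.3, 0.0, 61.7], 'tail': [38.7, 0.0, 54.9], 'rv': [0.0, -0.25, -0.0]}
```

View pics/w8z.png

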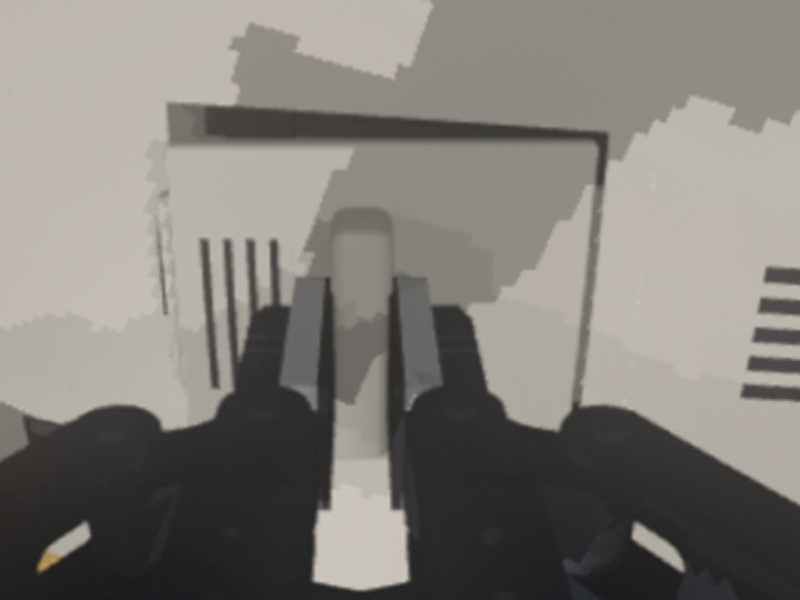

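View pics/c_side.png

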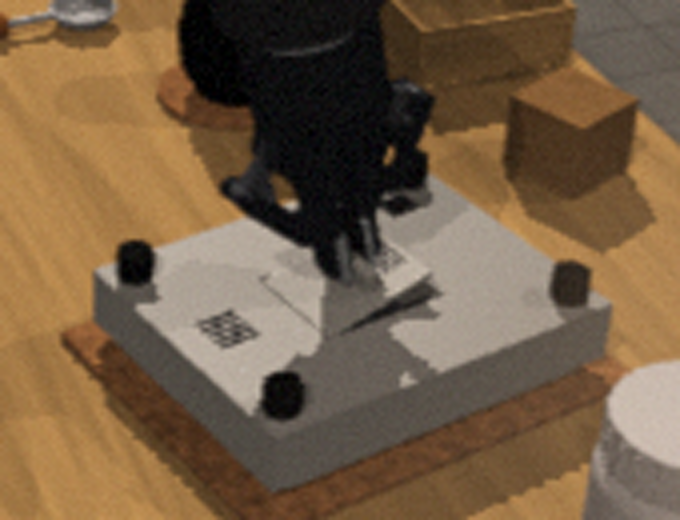

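```bash
python3 - <<'E'
from h import *
s=robot.get_state();p=s["tcp_pos"];r=Rt(s)
print(s["time_s"],s["wrist_force"])
for x,z,t in ((-.045,.0375,.25),(-.0455,.038,.2),(-.046,.0385,.15),(-.046,.039,.12)): print(rel(p,r,*pose_tip(x,.0007,z,t)))
E
```

```text
12.0667 [ 0.18303291  0.3378288  -0.83956172]
([1.4, 0.7, -0.4], [0.0, -0.0, -0.0])
([1.4, 0.7, 1.4], [0.0, 0.05, -0.0])
([1.5, 0.7, 3.2], [0.0, 0.1, -0.0])
([1.3, 0.7, 4.1], [0.0, 0.13, -0.0])
```

Emit:
{"name": "send_rows", "arguments": {
  "moves": [
    [[0.5,0.4,-0.1],[0,0,0],1],
    [[1,0.7,-0.3],[0,0,0],1],
    [[1.5,0.7,-0.4],[0,0,0],1],
    [[1.5,0.7,-0.4],[0,0,0],1],
    [[1.5,0.7,-0.4],[0,0,0],1],
    [[1.5,0.7,0.5],[0,0.025,0],1],
    [[1.4,0.7,1.4],[0,0.05,0],1],
    [[1.4,0.7,1.4],[0,0.05,0],1],
    [[1.4,0.7,1.4],[0,0.05,0],1],
    [[1.4,0.7,1.4],[0,0.05,0],1]
  ]
}}

```text
time_s: 12.9
tcp_pos: [0.633, -0.0287, 0.0627]
tcp_rot: [0.1, -0.109, 0.989, 0.011]
wrist_force: [2.0, 0.6, -1.5]
opening: 0.102
```

```bash
python3 - <<'E'
from h import *
s=robot.get_state();p=s["tcp_pos"];r=Rt(s)
print(s["time_s"],p,s["wrist_force"],s["wrist_torque"],door_now(s))
d=snap("w9")
cv2.imwrite("pics/w9z.png",cv2.resize(d["image"][180:420,180:500,::-1],None,fx=2.5,fy=2.5,interpolation=cv2.INTER_CUBIC))
for x,z,t in ((-.0455,.038,.2),(-.046,.0385,.15),(-.046,.039,.12),(-.046,.0395,.07)): print(rel(p,r,*pose_tip(x,.0007,z,t)))
E
```

```text
12.9 [ 0.63295304 -0.02874061  0.0627028 ] [ 2.03090688  0.57726998 -1.51275167] [0.1002052  0.01657904 0.02065317] {'tip': [-45.4, 0.8, 37.9], 'grip': [-2.0, 0.8, 60.0], 'tail': [37.6, 0.8, 51.2], 'rv': [0.0, -0.201, -0.0]}
([0.0, -0.1, -0.1], [0.0, 0.001, -0.0])
([0.1, -0.1, 1.7], [0.0, 0.051, -0.0])
([-0.2, -0.1, 2.6], [0.0, 0.081, -0.0])
([-0.4, -0.1, 4.5], [0.0, 0.131, -0.0])
```

View pics/w9z.png

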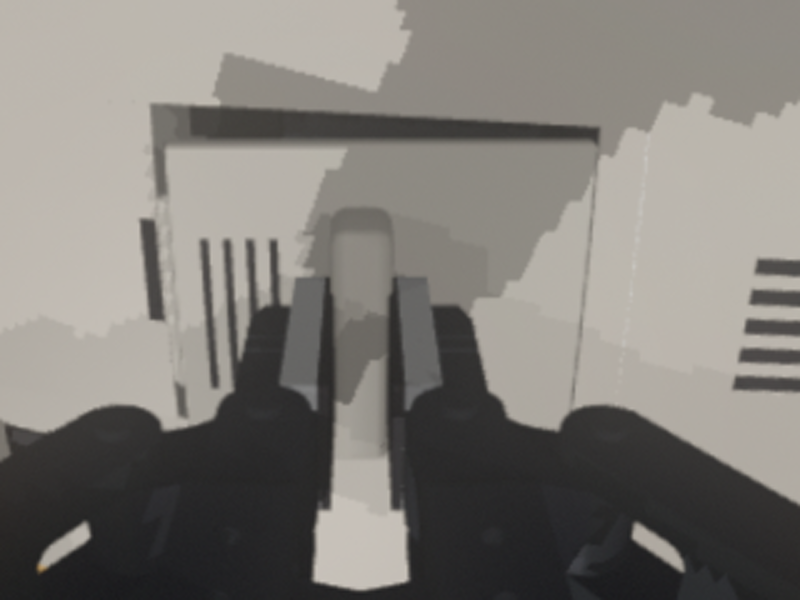

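Emit:
{"name": "send_rows", "arguments": {
  "moves": [
    [[-0.1,0,0.6],[0,0.02,0],1],
    [[-0.2,0,1.3],[0,0.04,0],1],
    [[-0.3,0,2],[0,0.06,0],1],
    [[-0.4,0,2.6],[0,0.08,0],1],
    [[-0.4,0,2.6],[0,0.08,0],1],
    [[-0.4,0,2.6],[0,0.08,0],1],
    [[-0.4,0,2.6],[0,0.08,0],1],
    [[-0.4,0,2.6],[0,0.08,0],1],
    [[-0.4,0,2.6],[0,0.08,0],1],
    [[-0.4,0,2.6],[0,0.08,0],1]
  ]
}}

```text
time_s: 13.78
tcp_pos: [0.6336, -0.0286, 0.0604]
tcp_rot: [0.06, -0.109, 0.992, 0.007]
wrist_force: [1.7, 0.1, -1.3]
opening: 0.099
```

```bash
python3 - <<'E'
from h import *
s=robot.get_state();p=s["tcp_pos"];r=Rt(s)
print(s["time_s"],p,s["wrist_force"],s["wrist_torque"],door_now(s))
for x,z,t in ((-.046,.0395,.07),(-.046,.04,.04)): print(rel(p,r,*pose_tip(x,.0007,z,t)))
E
```

```text
13.7833 [ 0.63359356 -0.02859847  0.06036712] [ 1.70121633  0.08882553 -1.28404435] [ 0.01443771 -0.02737911  0.03810961] {'tip': [-46.0, 0.8, 39.2], 'grip': [-0.9, 0.8, 57.7], 'tail': [37.8, 0.8, 45.8], 'rv': [0.0, -0.12, -0.0]}
([-0.4, -0.1, 2.1], [0.0, 0.05, -0.0])
([-0.6, -0.1, 3.0], [0.0, 0.08, -0.0])
```

Emit:
{"name": "send_rows", "arguments": {
  "moves": [
    [[-0.2,0,0.5],[0,0.012,0],1],
    [[-0.3,0,1],[0,0.025,0],1],
    [[-0.4,0,1.6],[0,0.038,0],1],
    [[-0.5,0,2.1],[0,0.05,0],1],
    [[-0.5,0,2.1],[0,0.05,0],1],
    [[-0.5,0,2.1],[0,0.05,0],1],
    [[-0.5,0,2.1],[0,0.05,0],1],
    [[-0.5,0,2.1],[0,0.05,0],1],
    [[-0.5,0,2.1],[0,0.05,0],1],
    [[-0.5,0,2.1],[0,0.05,0],1]
  ]
}}

```text
time_s: 14.62
tcp_pos: [0.6344, -0.0284, 0.0583]
tcp_rot: [0.035, -0.109, 0.993, 0.004]
wrist_force: [-0.0, 0.9, -0.7]
opening: 0.104
```

```bash
python3 - <<'E'
from h import *
s=robot.get_state();p=s["tcp_pos"];r=Rt(s)
print(s["time_s"],p,s["wrist_force"],s["wrist_torque"],door_now(s))
for x,z,t in ((-.046,.0395,.04),(-.046,.04,.0)): print(rel(p,r,*pose_tip(x,.0007,z,t)))
E
```

```text
14.6167 [ 0.63443911 -0.02842134  0.05832701] [-0.01893358  0.89137267 -0.72990351] [-0.05931283  0.35612315  0.03163325] {'tip': [-45.8, 0.7, 39.5], 'grip': [0.2, 0.7, 55.7], 'tail': [38.2, 0.7, 41.8], 'rv': [0.0, -0.07, 0.0]}
([-0.0, -0.0, 1.4], [0.0, 0.03, 0.0])
([-0.3, -0.0, 2.8], [0.0, 0.07, 0.0])
```

Emit:
{"name": "send_rows", "arguments": {
  "moves": [
    [[0,0,0.5],[0,0.01,0],1],
    [[0,0,1],[0,0.02,0],1],
    [[0,0,1.4],[0,0.03,0],1],
    [[0,0,1.4],[0,0.03,0],1],
    [[0,0,1.4],[0,0.03,0],1],
    [[0,0,1.4],[0,0.03,0],1],
    [[0,0,1.4],[0,0.03,0],1],
    [[0,0,1.4],[0,0.03,0],1],
    [[0,0,1.4],[0,0.03,0],1],
    [[0,0,1.4],[0,0.03,0],1]
  ]
}}

```text
time_s: 15.45
tcp_pos: [0.6343, -0.0285, 0.0568]
tcp_rot: [0.02, -0.109, 0.994, 0.002]
wrist_force: [-4.4, -1.4, 2.5]
opening: 0.101
```

```bash
python3 - <<'E'
from h import *
s=robot.get_state();p=s["tcp_pos"];r=Rt(s)
print(s["time_s"],p,s["wrist_force"],s["wrist_torque"],door_now(s))
for x,z,t in ((-.046,.0395,.02),(-.046,.04,.0)): print(rel(p,r,*pose_tip(x,.0007,z,t)))
E
```

```text
15.45 [ 0.63427247 -0.02849447  0.05680365] [-4.44888165 -1.44809885  2.4821443 ] [-0.38520595  1.4868536   0.01978193] {'tip': [-46.3, 0.7, 39.4], 'grip': [0.1, 0.7, 54.2], 'tail': [37.8, 0.7, 39.2], 'rv': [0.0, -0.039, -0.0]}
([-0.5, -0.0, 0.8], [0.0, 0.019, -0.0])
([-0.6, -0.0, 1.2], [0.0, 0.039, -0.0])
```

Emit:
{"name": "send_rows", "arguments": {
  "moves": [
    [[0,0,0],[0,0,0],0.88],
    [[0,0,0],[0,0,0],0.82],
    [[0,0,0],[0,0,0],0.75],
    [[0,0,0],[0,0,0],0.7],
    [[0,0,0],[0,0,0],0.7],
    [[0,0,-4],[0,0.039,0],0.7],
    [[0,0,-14],[0,0.039,0],0.7],
    [[0,0,-28],[0,0.039,0],0.7],
    [[0,0,-30],[0,0.039,0],0.7],
    [[0,0,-30],[0,0.039,0],0.7]
  ]
}}

```text
time_s: 16.28
tcp_pos: [0.6344, -0.0284, 0.0883]
tcp_rot: [0.002, -0.109, 0.994, 0.0]
wrist_force: [0.2, -1.3, -0.8]
opening: 0.299
```

```bash
python3 - <<'E'
from h import *
s=robot.get_state();p=s["tcp_pos"];r=Rt(s)
print(s["time_s"],p,s["opening"],s["wrist_force"],s["wrist_torque"])
d=snap("w10")
L=frame(SY).inv().apply(wcloud(d).reshape(-1,3)-S0).reshape(480,640,3)
g=d["image"]
m=(abs(L[...,1]+.022)<.008)&(L[...,2]<.06)&(L[...,2]>.035)&(g.min(2)>90)
for a in range(-60,70,10):
    q=m&(abs(L[...,0]*1000-a)<3); print(a,q.sum(),(np.median(L[q][:,2])*1000).round(1) if q.sum() else None)
print(rel(p,r,*(S0+frame(SY).apply([.023,.0007,.064]),toolrot(SY,0))))
E
```

```text
16.2833 [ 0.63443129 -0.02840723  0.08833773] 0.2990281709749482 [ 0.17411789 -1.31221444 -0.810083  ] [-0.00387748 -0.02333086  0.01400198]
-60 319 45.8
-50 332 45.9
-40 342 45.8
-30 352 46.6
-20 361 47.2
-10 377 47.9
0 309 48.8
10 378 49.3
20 372 50.0
30 360 50.5
40 281 45.7
50 330 46.0
60 326 46.1
([-22.4, -0.1, 17.0], [0.0, 0.004, 0.0])
```

View pics/w10.png

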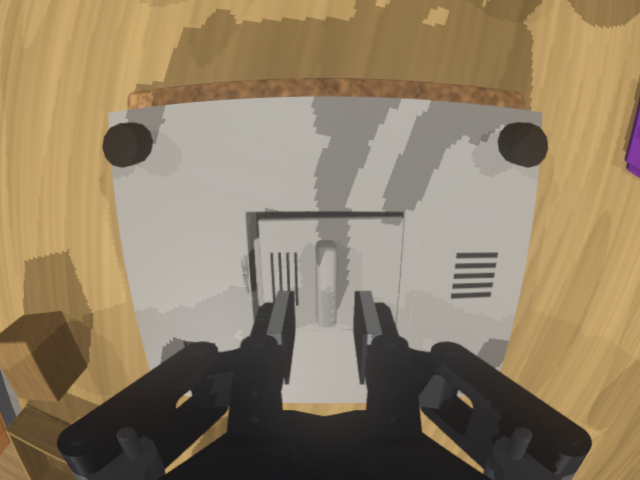

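Emit:
{"name": "send_rows", "arguments": {
  "moves": [
    [[-6,0,0],[0,0.004,0],1],
    [[-12,0,0],[0,0.004,0],1],
    [[-18,0,0],[0,0.004,0],1],
    [[-22.5,0,0],[0,0.004,0],1],
    [[-22.5,0,8],[0,0.004,0],1],
    [[-22.5,0,15],[0,0.004,0],1],
    [[-22.5,0,20],[0,0.004,0],1],
    [[-22.5,0,24],[0,0.004,0],1],
    [[-22.5,0,26],[0,0.004,0],1],
    [[-22.5,0,26],[0,0.004,0],1]
  ]
}}

```text
time_s: 17.17
tcp_pos: [0.6549, -0.0239, 0.0601]
tcp_rot: [-0.002, -0.109, 0.994, -0.0]
wrist_force: [0.4, 0.2, 0.1]
opening: -0.0
```

```bash
cat > st.py <<'E'
from h import *
s=robot.get_state();p=s["tcp_pos"];r=Rt(s)
print(s["time_s"],s["opening"],s["wrist_force"].round(2),s["wrist_torque"].round(2),"tcp scale mm",(frame(SY).inv().apply(p-S0)*1000).round(1),(toolrot(SY).inv()*r).as_rotvec().round(3))
E
python3 st.py; python3 -c "
from h import *
snap('w11')"
```

```text
17.1667 -5.229394135447921e-05 [0.41 0.18 0.08] [ 0.   -0.04  0.03] tcp scale mm [21.4  0.7 52.7] [-0.     0.004  0.   ]
```

View pics/w11.png

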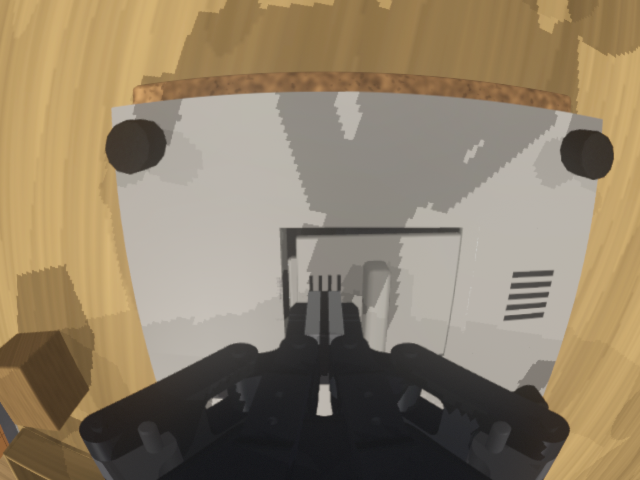

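Emit:
{"name": "send_rows", "arguments": {
  "moves": [
    [[-2,0,0],[0,-0.004,0],1],
    [[-3.5,0,0],[0,-0.004,0],1],
    [[-3.5,0,1],[0,-0.004,0],1],
    [[-3.5,0,2],[0,-0.004,0],1],
    [[-3.5,0,3],[0,-0.004,0],1],
    [[-3.5,0,4],[0,-0.004,0],1],
    [[-3.5,0,4],[0,-0.004,0],1],
    [[-3.5,0,4],[0,-0.004,0],1],
    [[-3.5,0,4],[0,-0.004,0],1],
    [[-3.5,0,4],[0,-0.004,0],1]
  ]
}}

```text
time_s: 18.05
tcp_pos: [0.6588, -0.023, 0.0569]
tcp_rot: [0.0, -0.109, 0.994, 0.0]
wrist_force: [-0.2, -0.0, 0.5]
opening: 0.004
```

```bash
python3 st.py
```

```text
18.05 0.003623652712278145 [-0.19 -0.04  0.49] [-0.02  0.04 -0.02] tcp scale mm [25.5  0.7 49.5] [-0.    -0.001 -0.   ]
```

Emit:
{"name": "send_rows", "arguments": {
  "moves": [
    [[0,0,0.5],[0,0,0],1],
    [[0,0,1],[0,0,0],1],
    [[0,0,1.5],[0,0,0],1],
    [[0,0,2],[0,0,0],1],
    [[0,0,2],[0,0,0],1],
    [[0,0,2],[0,0,0],1],
    [[0,0,2],[0,0,0],1],
    [[0,0,2],[0,0,0],1],
    [[0,0,2],[0,0,0],1],
    [[0,0,2],[0,0,0],1]
  ]
}}

```text
time_s: 18.88
tcp_pos: [0.6589, -0.023, 0.055]
tcp_rot: [0.001, -0.109, 0.994, 0.0]
wrist_force: [-0.2, -0.7, 4.4]
opening: -0.0
```

```bash
python3 st.py
```

```text
18.8833 -0.0003412608306982089 [-0.24 -0.66  4.4 ] [ 0.02  0.28 -0.  ] tcp scale mm [25.6  0.7 47.6] [-0.    -0.001 -0.   ]
```

Emit:
{"name": "send_rows", "arguments": {
  "moves": [
    [[0,0,0.4],[0,0,0],1],
    [[0,0,0.8],[0,0,0],1],
    [[0,0,1.2],[0,0,0],1],
    [[0,0,1.5],[0,0,0],1],
    [[0,0,1.5],[0,0,0],1],
    [[0,0,1.5],[0,0,0],1],
    [[0,0,1.5],[0,0,0],1],
    [[0,0,1.5],[0,0,0],1],
    [[0,0,1.5],[0,0,0],1],
    [[0,0,1.5],[0,0,0],1]
  ]
}}

```text
time_s: 19.72
tcp_pos: [0.659, -0.023, 0.0536]
tcp_rot: [0.001, -0.109, 0.994, 0.0]
wrist_force: [-1.6, 0.5, 6.8]
opening: 0.002
```

```bash
python3 st.py
```

```text
19.7167 0.0019202550211990536 [-1.56  0.51  6.79] [ 0.09  0.5  -0.03] tcp scale mm [25.6  0.7 46.2] [-0.    -0.001 -0.   ]
```

Emit:
{"name": "send_rows", "arguments": {
  "moves": [
    [[0,0,0.4],[0,0,0],1],
    [[0,0,0.8],[0,0,0],1],
    [[0,0,1.2],[0,0,0],1],
    [[0,0,1.6],[0,0,0],1],
    [[0,0,2],[0,0,0],1],
    [[0,0,2],[0,0,0],1],
    [[0,0,2],[0,0,0],1],
    [[0,0,2],[0,0,0],1],
    [[0,0,2],[0,0,0],1],
    [[0,0,2],[0,0,0],1]
  ]
}}

```text
time_s: 20.55
tcp_pos: [0.659, -0.023, 0.0519]
tcp_rot: [0.001, -0.109, 0.994, 0.0]
wrist_force: [-1.9, 0.0, 7.9]
opening: -0.004
```

```bash
python3 st.py
```

```text
20.55 -0.0036150056596360794 [-1.92  0.04  7.92] [ 0.04  0.78 -0.02] tcp scale mm [25.7  0.7 44.5] [-0.    -0.001 -0.   ]
```

Emit:
{"name": "send_rows", "arguments": {
  "moves": [
    [[0,0,0.4],[0,0,0],1],
    [[0,0,0.8],[0,0,0],1],
    [[0,0,1.2],[0,0,0],1],
    [[0,0,1.6],[0,0,0],1],
    [[0,0,2],[0,0,0],1],
    [[0,0,2],[0,0,0],1],
    [[0,0,2],[0,0,0],1],
    [[0,0,2],[0,0,0],1],
    [[0,0,2],[0,0,0],1],
    [[0,0,2],[0,0,0],1]
  ]
}}

```text
time_s: 21.38
tcp_pos: [0.6593, -0.0229, 0.0498]
tcp_rot: [0.001, -0.109, 0.994, 0.0]
wrist_force: [-0.7, -0.3, 6.9]
opening: -0.002
```

```bash
python3 st.py
```

```text
21.3833 -0.0021898416167818843 [-0.73 -0.28  6.86] [0.04 0.27 0.01] tcp scale mm [26.   0.7 42.4] [-0.    -0.002 -0.   ]
```

```bash
cat > prof.py <<'E'
from h import *
import sys
n=sys.argv[1]
d=snap(n)
L=frame(SY).inv().apply(wcloud(d).reshape(-1,3)-S0).reshape(480,640,3)
g=d["image"]
m=(abs(L[...,1]+.022)<.008)&(L[...,2]<.06)&(L[...,2]>.030)&(g.min(2)>90)
for a in range(-60,70,10):
    q=m&(abs(L[...,0]*1000-a)<3); print(a,q.sum(),(np.median(L[q][:,2])*1000).round(1) if q.sum() else None,end="; ")
cv2.imwrite(f"pics/{n}z.png",cv2.resize(g[200:380,240:500,::-1],None,fx=3,fy=3,interpolation=cv2.INTER_CUBIC))
E
python3 prof.py w12; python3 st.py
```

```text
-60 369 43.5; -50 394 43.4; -40 424 43.5; -30 449 43.6; -20 479 43.5; -10 494 43.5; 0 742 48.6; 10 524 43.2; 20 512 43.1; 30 509 43.0; 40 369 43.3; 50 510 43.6; 60 505 43.6; 21.4333 -0.0007644233048261738 [-0.2   0.76  6.86] [ 0.03  0.27 -0.01] tcp scale mm [26.1  0.7 42.5] [-0.    -0.002 -0.   ]
```

View pics/w12z.png

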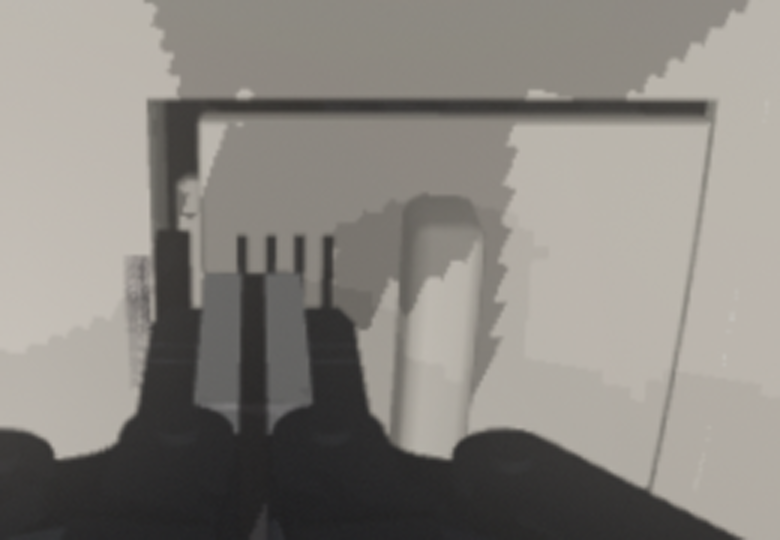

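Emit:
{"name": "send_rows", "arguments": {
  "moves": [
    [[0,0,0.4],[0,0,0],1],
    [[0,0,0.8],[0,0,0],1],
    [[0,0,1.2],[0,0,0],1],
    [[0,0,1.6],[0,0,0],1],
    [[0,0,2],[0,0,0],1],
    [[0,0,2],[0,0,0],1],
    [[0,0,2],[0,0,0],1],
    [[0,0,2],[0,0,0],1],
    [[0,0,2],[0,0,0],1],
    [[0,0,2],[0,0,0],1]
  ]
}}

```text
time_s: 22.27
tcp_pos: [0.6594, -0.0229, 0.0484]
tcp_rot: [0.001, -0.11, 0.994, 0.0]
wrist_force: [-2.8, 0.3, 9.4]
opening: 0.0
```

```bash
python3 st.py; python3 prof.py w13
```

```text
22.2667 0.00036672955852695656 [-2.83  0.28  9.41] [0.2  0.77 0.02] tcp scale mm [26.1  0.7 41. ] [ 0.    -0.002 -0.   ]
-60 363 42.2; -50 398 42.1; -40 441 42.0; -30 455 41.9; -20 478 41.8; -10 489 41.7; 0 753 46.8; 10 515 41.7; 20 522 41.6; 30 505 41.5; 40 364 42.0; 50 509 42.3; 60 488 42.3;
```

Emit:
{"name": "send_rows", "arguments": {
  "moves": [
    [[0,0,0.4],[0,0,0],1],
    [[0,0,0.8],[0,0,0],1],
    [[0,0,1.2],[0,0,0],1],
    [[0,0,1.6],[0,0,0],1],
    [[0,0,2],[0,0,0],1],
    [[0,0,2],[0,0,0],1],
    [[0,0,2],[0,0,0],1],
    [[0,0,2],[0,0,0],1],
    [[0,0,2],[0,0,0],1],
    [[0,0,2],[0,0,0],1]
  ]
}}

```text
time_s: 23.15
tcp_pos: [0.6595, -0.023, 0.0468]
tcp_rot: [0.001, -0.11, 0.994, 0.0]
wrist_force: [-3.4, 0.4, 12.1]
opening: -0.0
```

```bash
python3 st.py; python3 prof.py w14
```

```text
23.15 -2.8987799078020697e-05 [-3.36  0.4  12.1 ] [0.21 1.14 0.01] tcp scale mm [26.2  0.6 39.4] [ 0.    -0.003 -0.001]
-60 378 40.9; -50 391 40.9; -40 442 40.5; -30 459 40.3; -20 480 40.2; -10 493 40.2; 0 748 45.9; 10 525 40.2; 20 543 40.1; 30 506 40.1; 40 356 40.9; 50 508 41.0; 60 494 41.1;
```

Emit:
{"name": "send_rows", "arguments": {
  "moves": [
    [[0,0,0.3],[0,0,0],1],
    [[0,0,0.6],[0,0,0],1],
    [[0,0,0.9],[0,0,0],1],
    [[0,0,1.2],[0,0,0],1],
    [[0,0,1.5],[0,0,0],1],
    [[0,0,1.5],[0,0,0],1],
    [[0,0,1.5],[0,0,0],1],
    [[0,0,1.5],[0,0,0],1],
    [[0,0,1.5],[0,0,0],1],
    [[0,0,1.5],[0,0,0],1]
  ]
}}

```text
time_s: 24.03
tcp_pos: [0.6596, -0.023, 0.0456]
tcp_rot: [0.001, -0.11, 0.994, 0.0]
wrist_force: [-3.7, 0.1, 14.7]
opening: -0.001
```

```bash
python3 st.py; python3 prof.py w15
```

```text
24.0333 -0.0011528258893191124 [-3.75  0.12 14.7 ] [0.24 1.37 0.05] tcp scale mm [26.3  0.6 38.2] [ 0.    -0.003 -0.001]
-60 376 40.2; -50 402 40.2; -40 457 39.5; -30 448 39.1; -20 470 39.0; -10 495 39.0; 0 736 44.4; 10 516 39.0; 20 547 38.9; 30 536 38.8; 40 349 40.1; 50 507 40.3; 60 501 40.3;
```

Emit:
{"name": "send_rows", "arguments": {
  "moves": [
    [[0,0,0.3],[0,0,0],1],
    [[0,0,0.6],[0,0,0],1],
    [[0,0,0.9],[0,0,0],1],
    [[0,0,1.2],[0,0,0],1],
    [[0,0,1.5],[0,0,0],1],
    [[0,0,1.5],[0,0,0],1],
    [[0,0,1.5],[0,0,0],1],
    [[0,0,1.5],[0,0,0],1],
    [[0,0,1.5],[0,0,0],1],
    [[0,0,1.5],[0,0,0],1]
  ]
}}

```text
time_s: 24.92
tcp_pos: [0.6597, -0.0229, 0.0452]
tcp_rot: [0.002, -0.11, 0.994, -0.0]
wrist_force: [-6.4, 1.2, 21.6]
opening: 0.002
```

```bash
python3 st.py; python3 prof.py w16
```

```text
24.9167 0.0015331522625537503 [-6.4   1.17 21.57] [ 0.46  2.47 -0.04] tcp scale mm [26.4  0.6 37.8] [ 0.001 -0.003 -0.001]
-60 378 39.9; -50 404 39.9; -40 457 39.2; -30 449 38.7; -20 470 38.6; -10 495 38.6; 0 733 43.7; 10 523 38.6; 20 519 38.5; 30 534 38.4; 40 342 39.8; 50 516 40.0; 60 515 40.1;
```

View pics/w16z.png

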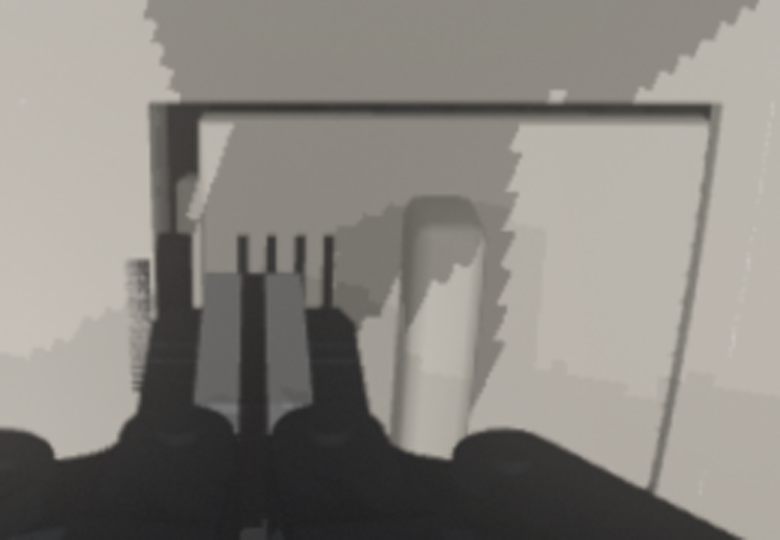

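Emit:
{"name": "send_rows", "arguments": {
  "moves": [
    [[0,0,-1],[0,0,0],1],
    [[0,0,-3],[0,0,0],1],
    [[0,0,-6],[0,0,0],1],
    [[0,0,-12],[0,0,0],1],
    [[0,0,-25],[0,0,0],1],
    [[0,0,-40],[0,0,0],1],
    [[0,20,-60],[0,0,0],1],
    [[0,50,-65],[0,0,0],1],
    [[0,55,-65],[0,0,0],1],
    [[0,55,-65],[0,0,0],1]
  ]
}}

```text
time_s: 25.8
tcp_pos: [0.6465, 0.0324, 0.1075]
tcp_rot: [0.001, -0.11, 0.994, 0.0]
wrist_force: [0.6, -0.3, -0.9]
opening: 0.003
```

```bash
python3 st.py; python3 prof.py w17
```

```text
25.8 0.0027426667205696425 [ 0.56 -0.31 -0.86] [-0.06  0.06  0.01] tcp scale mm [ 25.5  57.5 100.1] [-0.001 -0.001 -0.002]
-60 277 45.9; -50 284 46.0; -40 293 46.1; -30 315 46.3; -20 326 46.1; -10 329 46.0; 0 291 46.3; 10 328 45.9; 20 329 45.7; 30 328 45.5; 40 219 45.9; 50 335 46.1; 60 329 46.0;
```

View pics/w17.png

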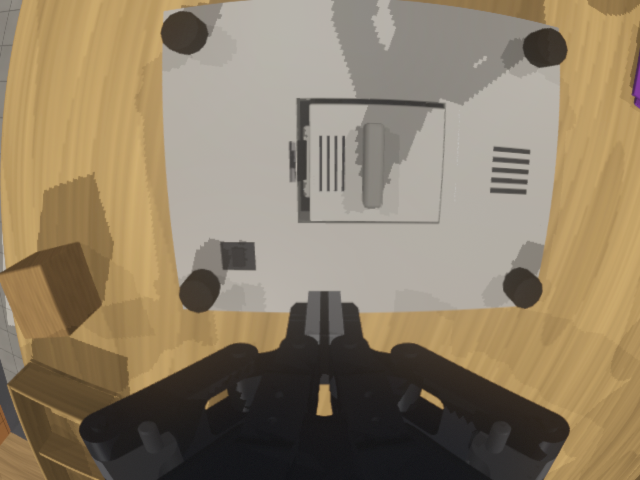

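```bash
python3 - <<'E'
from h import *
import time
robot.capture("side")
d=snap("w18");s=robot.get_state();print(s["time_s"],s["wrist_force"])
L=frame(SY).inv().apply(wcloud(d).reshape(-1,3)-S0).reshape(480,640,3)*1000
m=(abs(L[...,0]-1)<15)&(abs(L[...,1])<30)&(L[...,2]>54)&(L[...,2]<66)
q=L[m];print("rib",m.sum(),cv2.minAreaRect(q[:,:2].astype(np.float32)),np.median(q[:,2]))
f=(L[...,2]>43)&(L[...,2]<48.5)&(L[...,0]>-36)&(L[...,0]<30)&(abs(L[...,1])<29)&(abs(L[...,0]-1)>9)
q=L[f];print("face",np.linalg.lstsq(np.c_[q[:,:2],np.ones(len(q))],q[:,2],rcond=None)[0].round(4))
for n in ["cover_tail","cover_lip","cover_grip","catch_seat"]:
    for o in robot.landmark_of(n,"wrist")[:2]:
        z={"cover_tail":.0355,"cover_lip":.04,"cover_grip":.053,"catch_seat":.0355}[n]
        print(n,o["confidence"],o["xy"],(frame(SY).inv().apply(onplane(d,*o["xy"],z+S0[2])-S0)*1000).round(1))
E
```

```text
25.95 [-0.96328162  0.25692441  0.25559808]
rib 1725 ((0.17260503768920898, 1.116933822631836), (10.679755210876465, 43.481693267822266), 0.33002233505249023) 59.62995724591822
face [-8.50000e-03  9.00000e-04  4.59936e+01]
cover_tail 0.79 [302.7, 163.6] [36.4  0.9 35.5]
cover_lip 0.66 [447.2, 167.9] [-45.2   1.4  40. ]
cover_grip 0.66 [374.1, 165.7] [-1.2 -0.1 53. ]
catch_seat 0.81 [297.2, 160.6] [39.4 -0.8 35.5]
```

```bash
python3 - <<'E'
from workcell import robot
print(robot.job_done(), robot.get_state()["time_s"])
E
```

```text
the job is handed in; nothing more can be done
the job is handed in; nothing more can be done
```

The battery door is back on, as far as my checks can tell. It stays flat after I let go, and I handed the job in at about 26 s; no verdict was reported.

**What I did:** I picked the grey door up by its rib and slid the lip under the slot's roof, about 5 mm deep, with the tail raised 0.25 rad. I pivoted the tail down to about 0.04 rad and let go; the door sprang back up to about 0.065 rad, still hooked. I then pressed near the tail with the closed fingers and lifted clear. The highest reading was 21.6 N, just after the door bottomed out, against the 30 N limit.

**Last checks (wrist camera):**

| Check | Measured | Home or limit |
|---|---|---|
| Tilt of the outer face to the shell | 0.009 rad | limit 0.05 |
| Height of the outer face, front to tail | about 46.3 to 45.5 mm | flush at 46 |
| Rib position (x, y) | (0.2, 1.1) mm | home (1, 0) |
| Tail end along x, worked out from the rib | about 37 mm | home 38, within 4.5 mm |

The gripper was clear of everything, with about 1 N of noise on the wrist force.

**Uncertain or disagreeing:**
- **The snap:** I never saw it as one clear event. A small force drop at about 7 N was ambiguous, so I pressed on until the door bottomed. I conclude it is latched because it no longer springs up.
- **Landmark network:** it placed the grip about 1.4 mm from where the depth data put the rib. I relied on the depth data.
- **Bystanders:** I did not measure their positions again at the end. No move came near them.

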